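Move freshly coated spinner backplates into the drying box on a lifting fork

ROBOT

A 6-joint arm with a two-finger parallel gripper is mounted at the origin on the work surface; the furniture and walls round the work are solid. World frame = base frame: x ahead of the robot, y to its left, z up, the work surface at z = 0. Lengths are in m, angles in rad, forces in N, time in s.
With the tool pointing down it reaches from about 0.25 to 0.775 m from the base axis. Payload 4 kg.
Tool frame: the origin (TCP) lies midway between the tips of the shut fingers; the grasp point (between the pads) lies 19 mm behind it (robot.tcp_to_grasp is the distance from the TCP to the grasp point, in m); z points along the fingers, y is the line along which they close (so a half turn about z gives the same grasp; the last joint's range is limited). The gripper opens to 94 mm and grips with 3 to 60 N. Pads are 16 mm wide; open, the fingers measure 119 mm over their backs; the gripper's body (75 mm by 177 mm) begins 78 mm behind the grasp point.
Start: joints at [1.052, 0.087, 1.371, -0, 1.684, -0.103], TCP at [0.222, 0.503, 0.206] pointing down, gripper open.
Joint ranges: [-3.1, 3.1], [-0.76, 2.03], [0.27, 2.55], [-1.08, 4.22], [0.17, 2.65], [-2.57, 2.57]. Speed limits (rad/s): [2.79, 2.79, 3.14, 3.14, 3.14, 3.14].

INTERFACE

Orientations are given as [roll, pitch, yaw] about the fixed x, y, z axes, in that order (R = Rz(yaw) Ry(pitch) Rx(roll)).
In Python, from bench import robot, viewer gives the robot as it stands. The module is installed in compiled form; this text tells all that it offers.
- The arm moves only by the shell command python3 -m handwheel 'ROWS' [OPENING]. ROWS is JSON, a list of rows, each a list of 6 numbers: the shift along the tool's x, y, z in units of 0.2 m (1.0 is 0.2 m), then the turn, a rotation vector about the tool's x, y, z in units of 30 degrees (1.0 is 30 degrees). In form: [[x, y, z, wx, wy, wz], ...]. A call has 1 to 10 rows; each row is the pose to reach, as a shift and turn from the pose commanded when the call began, along the tool's axes at that moment; what a row does not reach only later rows make up. A row lasts 1/12 s, in which the tool goes at most 41.7 mm and 7.16 degrees, less where a joint would pass 70% of its speed; a pose out of reach is approached as far as the arm can. A call with a number of a shift or a turn outside -1 to 1 is refused whole. A call with a gripper value outside its range is refused whole. OPENING is the gripper's target within -1 to 1 (shut at 1, half-way at 0, fully open at -1), set as the call begins (- or left out, the last holds). The fingers move at their own pace and stop on an object; the grip force is fixed at half the most. Time passes only in rows, so rows that repeat a pose let the fingers close. It gives the time, the measured TCP pose, the force, the opening and the grip force at its end, in the units of the state.
- robot.get_obs(): the state, without advancing time (a new reading comes with each control period).
- viewer.snapshot(name): name is "scene" or "top" or "wrist"; returns the picture (420x560x3 uint8, red, green, blue); there is no depth.
- viewer.calibration(name): a dict with "fx", "fy", "cx", "cy" (pixels), "R" (3x3) and "t" (3): a world point X has camera coordinates R X + t. Camera axes: x right, y down, z forward; pixel columns grow to the right and rows downward; lengths in m; the calibration is good to about 2 mm. A picture is of the moment at which its call begins: read the wrist's pose just before it. calibration takes no time and is no camera call; for the wrist camera it gives the pose at the moment of the call.
- robot.close_job(): hands the job in; it is judged then, once.
The state is a dict: "time": time; "joint_positions": joint angles; "qvel": joint speeds; "joint_torque": joint torques, N m; "tool_pos": TCP position; "ee_rot": TCP orientation; "wrist_force": force on the tool from outside, world axes, zero at the start; "wrist_torque": the same for the moment, N m; "width": finger opening in m; "finger_force": force on a finger pad.
Only numpy, scipy, OpenCV 4.12 (cv2) and the standard library are available. Lean on these libraries where they do the work, as an engineer would, in place of code of your own. Each camera call takes 0.05 s, during which the arm holds its last target. There are 200 camera calls.

TASK

The teal spinner backplates on the wooden coating stand are still wet, so never touch them with the fingers. Lift the red-knobbed latch bar over its catch and swing the gate of the clear drying box wide open; then, with the lifting fork held level, carry every backplate into the box and set each one centred on a post of its own without tipping or dropping it. Lay the fork back on its black mat, swing the gate fully shut, let the bar drop back behind its catch, and leave the other things on the bench alone.

Things in the scene. Friction and masses are not known exactly. Their poses are not given: they have to be found in the camera images.
- stand: coating stand, fixed: plywood plate 85 x 200 x 8 mm with three upright posts in a row along its y axis. Origin: centre of its underside on the bench. Backplates are taken from its -x side, nearest the robot: the fork goes in along the stand's +x. Nothing stands above it
- stand_post1 (a point): centre of the top of the stand's post at its +y end. All posts (stand and box) are 20 mm across at the rubber top, whose upper face is 55 mm above the bench, with a 32 mm flange 5 mm high at the foot; neighbouring posts are 66 mm apart
- stand_post2 (a point): centre of the top of the stand's middle post
- stand_post3 (a point): centre of the top of the stand's post at its -y end
- drybox: drying box, fixed, clear walls and roof. Origin: middle of the front opening, on the bench; x points into the box, y to the left. 236 mm wide, 106 deep; opening 212 mm wide, from 10 to 114 mm up; roof top at 124 mm. Its posts stand 45 mm behind the opening; parts go in only through the front, fork along +x. Catch: steel lip at the left front corner, 25 to 31 mm before the opening, top at 132 mm
- box_post1 (a point): centre of the top of the box's left post (box y = +66 mm), 55 mm above the bench
- box_post2 (a point): centre of the top of the box's middle post
- box_post3 (a point): centre of the top of the box's right post (box y = -66 mm)
- gate (a joint): gate angle, rad: 0 shut, grows as its left end swings out towards the robot, stop at 2.0. Frame with clear pane, 8 mm thick, 14 to 112 mm above the bench, reaching 230 mm from the hinge. Light hinge friction: it stays where it is left. About 1.7 leaves a gripper room at the right-hand post
- gate_hinge (a point): point on the gate's upright hinge axis, 116 mm above the bench, at the right front corner of the box (box x = -8 mm, y = -118 mm)
- latch (a joint): angle of the latch bar on the gate, rad: 0 level, grows as its left end rises, stop at 0.7; drops by its own weight (1 N at the knob). Steel, 5 x 16 mm, its end 217 mm from the pivot. Gate shut and bar down: the end lies behind the catch lip and the gate has only 0.02 rad of play. The bar clears the lip, outward or inward, only when raised by more than 0.13 (0.25 is ample)
- latch_pivot (a point): pivot of the latch bar, 35 mm from the gate's hinge axis along the gate and 10 mm in front of it, 116 mm above the bench. The bar turns about the gate's normal, which is level.
- latch_knob (a point): centre of the red upright knob on the bar, 16 mm across, 34 mm high; grip from above, fingers before and behind it. Bar down: 90 mm from the pivot along the gate towards its free end and 37 mm above the pivot, 153 mm above the bench, in front of the roof and above it. Bar and knob swing with the gate about the hinge
- fork_handle (a point): centre of the lifting fork's wooden handle (grip from above across its 16 mm; 76 long, 24 high). x to the tines, z up. It is 48 mm above the fork's flat underside, 33 mm free below. Steel plate 3 mm thick, 52 wide, from 35 mm behind to 82 ahead of the handle's centre; then two tines 10 mm wide, 32 mm apart, to 148 mm, which straddle a post. 0.16 kg
- fork_seat (a point): point on the fork's upper face midway between the tines, 115 mm ahead of the handle's centre, where a backplate's centre should ride
- plate1_center (a point): centre of a teal backplate, a disc 56 mm across and 5 mm thick (6.5 mm at the raised ring), about 30 g, lying loose with its underside on a stand post. Some of the three may be absent.
- plate2_center (a point): centre of the second backplate, the same
- plate3_center (a point): centre of the third backplate, the same
- mat: black rubber mat 220 x 80 x 3 mm, fixed, on which the fork lies. Origin: centre of its underside. Its x axis runs along it, the way the tines point at the start
- resin_cup: mixing cup with stick at the back of the bench, to be left alone; 65 mm wide, 116 mm high, origin under its centre
- spinner_shell: pale teal dome at the back of the bench, to be left alone; 90 x 90 x 16 mm, origin under its centre
- brush: flat resin brush behind the mould, to be left alone; 220 mm long, origin under its centre. The white mould before it, between stand and box, is shut and stays so: 70 mm high with a knob to 106 mm, two raised clamp handles on its near edge to 190 mm (x = 0.20 to 0.32); carry over it
- fork_mid (a point): middle of the fork's whole length on its flat underside, 56 mm ahead of the handle's centre and 48 mm below it; this point belongs over the middle of the mat when the fork is laid back
Mind the look-alikes: they are no part of the job. Leave any pink look-alike of the part that bears plate3_center alone.

How it is judged:
By the outcome, as a careful person would: the job done as asked, in the order asked, and still so for the second after the job is handed in, with the robot touching nothing.
Of plate1, plate2, plate3 only 2 to 3 are there at a start; the rules pass over those that are not, and their reading is None.
At some moment in a run one of fork may be knocked a few centimetres aside while the robot is not near it.
It also fails if it takes over 210 s, if anything falls off the work surface, if the arm or the gripper's body presses on something with over 40 N, if the wrist force passes 120 N, or if a joint passes its speed limit or range.

## Working session

There is one attempt and no reset: what is moved stays moved. The work goes in short steps, Python scripts to look and compute and a shell command to move; the robot and the scene stay as the last step left them, time stands still between calls to the robot, and variables do not carry over. Pictures are saved under pics/ and viewed, at most 14 in all, crops included, and the job is handed in when it is done.

```bash
mkdir -p pics; ls
cat > look.py <<'E'
import cv2,sys
from bench import robot,viewer
for n in sys.argv[2:]:
    cv2.imwrite(f"pics/{sys.argv[1]}_{n}.png",viewer.snapshot(n)[:,:,::-1])
E
python3 look.py a scene top wrist
python3 - <<'E'
from bench import robot,viewer
o=robot.get_obs();print(o)
for n in("scene","top","wrist"):print(viewer.calibration(n))
E
```

```text
pics
{'time': 0.15, 'joint_positions': array([ 1.05189034e+00,  8.77837459e-02,  1.37187457e+00,  1.43093100e-05,
        1.68364860e+00, -1.03095351e-01]), 'qvel': array([ 0.00100663, -0.0024041 , -0.00344153,  0.0005337 , -0.00020128,
       -0.00050321]), 'joint_torque': array([ 1.20018856e-03, -3.40641081e+01, -3.02793753e+01,  7.18206377e-02,
        3.05102463e-02, -1.11835905e-04]), 'tool_pos': array([0.22194589, 0.50276088, 0.2045904 ]), 'ee_rot': array([-3.13988896e+00, -1.90564893e-04,  2.72578345e+00]), 'wrist_force': array([ 0.18973246,  0.56244802, -0.41328967]), 'wrist_torque': array([-0.04151681,  0.00611661,  0.00318634]), 'finger_force': 0.0, 'width': 0.09383641178538349}
{'fx': 513.8824952888073, 'fy': 513.8824952888073, 'cx': 280.6612605544141, 'cy': 206.4828592234815, 'R': array([[ 0.8672947 , -0.49739079, -0.02005748],
       [-0.23194233, -0.36812701, -0.90038062],
       [ 0.44045733,  0.78554752, -0.43464059]]), 't': array([-0.43853233,  0.20115948,  1.34182164])}
{'fx': 391.9531856777639, 'fy': 391.9531856777639, 'cx': 279.6394437671651, 'cy': 208.93378555295217, 'R': array([[-2.50412652e-02, -9.99686383e-01,  2.65889709e-04],
       [-9.95088877e-01,  2.49006209e-02, -9.58023231e-02],
       [ 9.57656570e-02, -2.66359527e-03, -9.95400344e-01]]), 't': array([-0.02987737,  0.50571608,  1.22998852])}
{'fx': 338.67690997740004, 'fy': 338.67690997740004, 'cx': 276.6800897802825, 'cy': 209.81432133156827, 'R': array([[ 0.40401926,  0.91474884, -0.00173119],
       [ 0.87918677, -0.38778852,  0.2768586 ],
       [ 0.25258474, -0.11337825, -0.96090911]]), 't': array([-0.54785956, -0.02938644,  0.39182171])}
```

View pics/a_top.png

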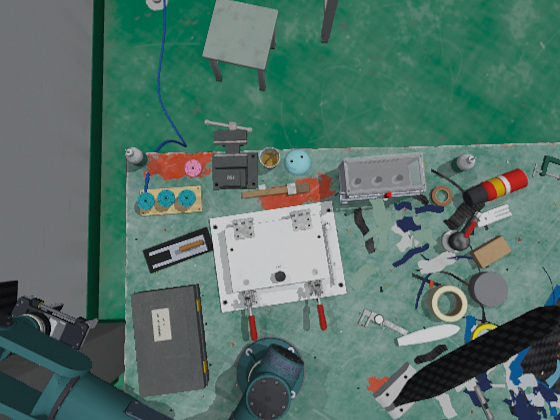

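View pics/a_scene.png

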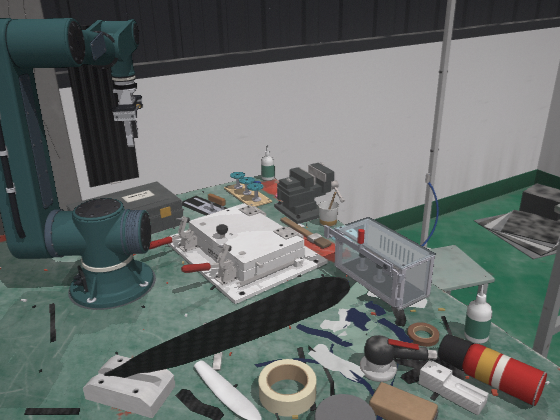

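The top view shows three teal plates near (147,201), (167,198) and (187,198). The fork on its mat is near (180,250). The box is near (383,180) with the red knob at (389,195), and the mould is between them. Next I'll measure from masks and enlarged crops.

Run:
```python
import cv2,numpy as np
a=cv2.imread('pics/a_top.png')
l=cv2.resize(a[140:280,125:265],None,fx=4,fy=4,interpolation=cv2.INTER_CUBIC)
r=cv2.resize(a[140:220,325:440],None,fx=4.8,fy=4.8,interpolation=cv2.INTER_CUBIC)
cv2.imwrite('pics/cl.png',l);cv2.imwrite('pics/cr.png',r)
```

```text
(no output)
```

View pics/cl.png

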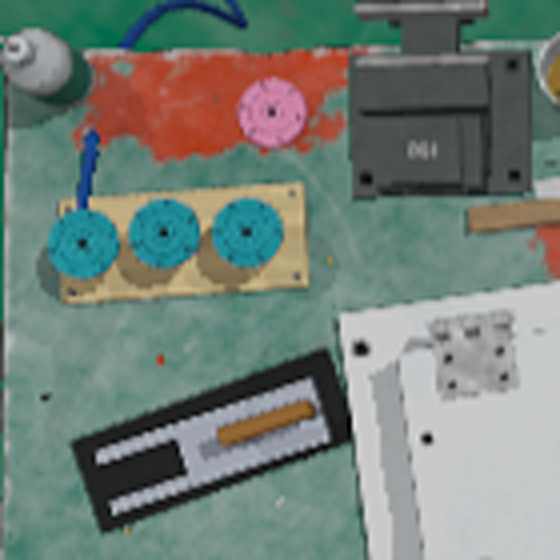

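View pics/cr.png

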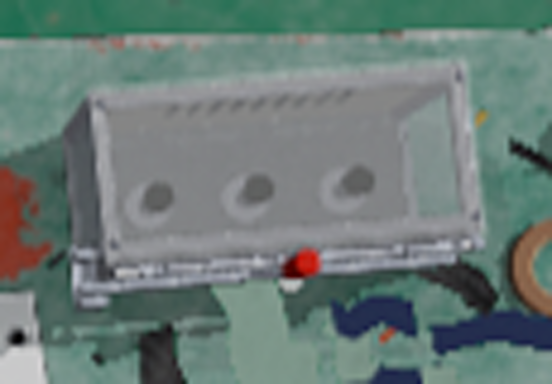

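Left crop: all three teal plates are on the stand. The leftmost sits a bit towards the near left of its post. The pink look-alike is separate, behind the stand. The fork on the mat points left and slightly towards the robot. Right crop: box shut, knob at about (305,262) in the crop, three dark posts visible. Now to measure.

```bash
cat > h.py <<'E'
import cv2,numpy as np
from bench import robot,viewer
from scipy.spatial.transform import Rotation as Ro
def ray(c,px,z):
    px=np.atleast_2d(px).astype(float);R,t=c["R"],c["t"];C=-R.T@t
    d=np.c_[(px[:,0]-c["cx"])/c["fx"],(px[:,1]-c["cy"])/c["fy"],np.ones(len(px))]@R
    return C+d*((z-C[2])/d[:,2])[:,None]
def tri(cs,pxs):
    A=np.zeros((3,3));b=np.zeros(3)
    for c,p in zip(cs,pxs):
        C=-c["R"].T@c["t"];d=ray(c,p,0)[0]-C;d/=np.linalg.norm(d);P=np.eye(3)-np.outer(d,d);A+=P;b+=P@C
    return np.linalg.solve(A,b)
def mask(img,lo,hi):
    return cv2.inRange(cv2.cvtColor(img,cv2.COLOR_BGR2HSV),np.array(lo),np.array(hi))
def blobs(m,amin=30,roi=None):
    if roi is not None:
        k=np.zeros_like(m);x0,y0,x1,y1=roi;k[y0:y1,x0:x1]=1;m=m*k
    n,l,s,c=cv2.connectedComponentsWithStats(m)
    return [(np.round(c[i],2),s[i][4],(l==i).astype(np.uint8)) for i in range(1,n) if s[i][4]>=amin]
def todo(pos,yaw=None,pitch=0.,tp=None,tr=None):
    """shift & turn (handwheel units) from present (or given) pose to TCP pos with tool down, yaw, tilt"""
    o=robot.get_obs();p=o["tool_pos"] if tp is None else np.array(tp)
    R=Ro.from_euler("xyz",o["ee_rot"] if tr is None else tr)
    y=o["ee_rot"][2] if yaw is None else yaw
    T=Ro.from_euler("xyz",[np.pi,pitch,y])
    print("row",np.round(np.r_[R.inv().apply(np.array(pos)-p)/.2,(R.inv()*T).as_rotvec(degrees=True)/30],3),"at",np.round(p,4),"rpy",np.round(o["ee_rot"],4),"t",o["time"])
E
python3 - <<'E'
from h import *
a=cv2.imread('pics/a_top.png');c=viewer.calibration("top")
for ct,n,_ in blobs(mask(a,(85,120,80),(100,255,255)),60,(125,140,265,280)):print("plate",ct,n,ray(c,ct,.06)[0].round(4))
for ct,n,m in blobs(mask(a,(10,50,120),(25,160,255)),100,(125,140,205,280)):
    r=cv2.minAreaRect(max(cv2.findContours(m,0,1)[0],key=cv2.contourArea));print("stand",n,ray(c,cv2.boxPoints(r),.008).round(4).tolist())
for ct,n,m in blobs(mask(a,(8,100,80),(25,255,255)),20,(150,225,210,265)):print("handle",ct,n,ray(c,ct,.060)[0].round(4),cv2.minAreaRect(max(cv2.findContours(m,0,1)[0],key=cv2.contourArea)))
for ct,n,_ in blobs(mask(a,(0,180,120),(8,255,255)),10,(370,180,400,205)):print("knob",ct,n,ray(c,ct,.16)[0].round(4))
g=np.array([[157,197],[259,188],[358,181]])/4.8+[325,140]-.4
print("posts",ray(c,g,.055).round(4))
m=mask(a,(0,0,0),(180,255,45))
for ct,n,k in blobs(m,200,(135,215,215,280)):
    q=cv2.minAreaRect(np.vstack(cv2.findContours(k,0,1)[0]));print("mat",n,q,ray(c,cv2.boxPoints(q),.003).round(4).tolist(),ray(c,q[0],.003).round(4))
o=robot.get_obs();w=viewer.calibration("wrist")
R=Ro.from_euler("xyz",o["ee_rot"]).as_matrix();print("cam in tool",R.T@(-w["R"].T@w["t"]-o["tool_pos"]),(w["R"]@R).round(3))
E
```

```text
plate [165.67 198.02] 228 [0.5444 0.3118 0.06  ]
plate [186.27 197.73] 219 [0.5437 0.2476 0.06  ]
plate [145.18 200.51] 233 [0.5382 0.3756 0.06  ]
stand 781 [[0.5811, 0.4155, 0.008], [0.5905, 0.215, 0.008], [0.5052, 0.2095, 0.008], [0.4959, 0.4087, 0.008]]
handle [190.97 245.39] 101 [0.3954 0.2335 0.06  ] ((191.30001831054688, 245.4000244140625), (4.110960960388184, 24.349536895751953), 71.56504821777344)
knob [388.53 194.35] 17 [ 0.5259 -0.3548  0.16  ]
posts [[ 0.5851 -0.2887  0.055 ]
 [ 0.5894 -0.3558  0.055 ]
 [ 0.5924 -0.4209  0.055 ]]
mat 754 ((178.3405303955078, 249.65673828125), (23.857683181762695, 67.96382141113281), 69.71744537353516) [[0.3843, 0.403, 0.003], [0.455, 0.1971, 0.003], [0.3822, 0.171, 0.003], [0.3122, 0.3759, 0.003]] [[0.3832 0.287  0.003 ]]
cam in tool [ 0.08017553 -0.0013438  -0.17908479] [[-0.     1.     0.   ]
 [-0.961 -0.    -0.277]
 [-0.277 -0.     0.961]]
```

```bash
H="python3 -m handwheel"
$H '[[0,0,-0.3,0,0,0],[0,0,-0.6,0,0,0],[0,0,-0.6,0,0,0],[0,0,-0.6,0,0,0]]' -1
$H '[[-0.1,-0.1,0,0,0,0],[-0.25,-0.27,0,0,0,0],[-0.4,-0.42,0,0,0,0],[-0.54,-0.57,0,0,0,0],[-0.68,-0.72,0,0,0,0],[-0.78,-0.83,0,0,0,0]]' >/dev/null
$H '[[-0.14,-0.15,0,0,0,0],[-0.28,-0.3,0,0,0,0],[-0.42,-0.45,0,0,0,0],[-0.56,-0.6,0,0,0,0],[-0.68,-0.72,0,0,0,0],[-0.78,-0.83,0,0,0,0]]' >/dev/null
$H '[[-0.14,-0.15,0,0,0,0],[-0.28,-0.3,0,0,0,0],[-0.42,-0.45,0,0,0,0],[-0.56,-0.6,0,0,0,0],[-0.68,-0.72,0,0,0,0],[-0.78,-0.83,0,0,0,0]]' >/dev/null
$H '[[-0.14,-0.15,0,0,0,0],[-0.28,-0.3,0,0,0,0],[-0.42,-0.45,0,0,0,0],[-0.56,-0.6,0,0,0,0],[-0.68,-0.72,0,0,0,0],[-0.78,-0.83,0,0,0,0],[-0.78,-0.83,0,0,0,0]]'
for i in 1 2 3 4; do $H '[[0,0,0,0,0,0.22],[0,0,0,0,0,0.44],[0,0,0,0,0,0.66],[0,0,0,0,0,0.88],[0,0,0,0,0,1],[0,0,0,0,0,1]]' ; done
python3 look.py b wrist; python3 -c "
from h import *
todo([.526,-.355,.26],-1.45); np.save('wb.npy',viewer.calibration('wrist'),allow_pickle=True);print(robot.get_obs()['joint_positions'])"
```

```text
time: 0.48
tool_pos: [0.2231, 0.5048, 0.3345]
ee_rot: [3.127, 0.001, 2.726]
wrist_force: [-0.5, -0.9, 0.6]
width: 0.094
finger_force: 0.0
time: 2.57
tool_pos: [0.5251, -0.3614, 0.3205]
ee_rot: [-3.142, -0.005, 2.721]
wrist_force: [-0.2, 0.2, -1.5]
width: 0.094
finger_force: 0.0
time: 3.07
tool_pos: [0.5247, -0.3556, 0.3253]
ee_rot: [3.141, -0.001, 2.202]
wrist_force: [-0.3, -0.3, 0.3]
width: 0.0939
finger_force: 0.0
time: 3.57
tool_pos: [0.5247, -0.3557, 0.3254]
ee_rot: [-3.141, -0.0, 1.68]
wrist_force: [0.6, 0.1, -0.5]
width: 0.0941
finger_force: 0.0
time: 4.07
tool_pos: [0.5247, -0.3559, 0.3254]
ee_rot: [-3.141, -0.0, 1.157]
wrist_force: [-0.3, 0.3, 0.4]
width: 0.0939
finger_force: 0.0
time: 4.57
tool_pos: [0.5248, -0.3561, 0.3254]
ee_rot: [-3.141, -0.0, 0.634]
wrist_force: [0.2, 0.5, -0.5]
width: 0.0943
finger_force: 0.0
row [ 8.000e-03 -1.000e-03  3.270e-01 -0.000e+00  0.000e+00  3.984e+00] at [ 0.5248 -0.3561  0.3254] rpy [-3.1414e+00 -1.0000e-04  6.3590e-01] t 4.6167
[-6.85661517e-01  2.95057128e-01  8.91756398e-01  1.63809957e-04
  1.95491965e+00  2.49249122e-01]
```

View pics/b_wrist.png

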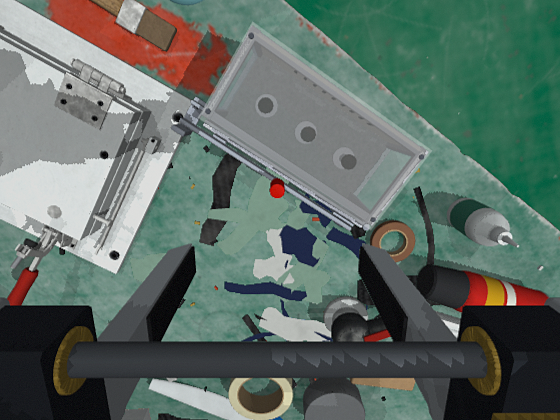

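The wrist view from above shows the box. The post tops are at about (266,105), (308,134) and (348,162), and the red knob is at (277,190).

Run:
```python
from h import *
a=cv2.imread('pics/b_wrist.png');c=viewer.calibration("wrist")
g=cv2.cvtColor(a,cv2.COLOR_BGR2GRAY);P=[]
for x,y in((266,105),(308,134),(348,162)):
    t=(int(g[y,x])+int(np.median(g[y-25:y+25,x-25:x+25])))/2
    b=min(blobs((g<t).astype(np.uint8),60,(x-16,y-16,x+16,y+16)),key=lambda b:np.hypot(*(b[0]-[x,y])))
    p=ray(c,b[0],.055)[0];P.append(p);print("post",b[0],b[1],p.round(4))
d=P[0]-P[2];yaw=np.arctan2(-d[0],d[1]);print("box yaw",yaw,np.linalg.norm(d))
m=np.mean(P,0);R=Ro.from_euler("z",yaw)
O=m+R.apply([-.045,0,-.055])
print("origin",O.round(4))
for n,v in dict(hinge=[-.008,-.118,.116],knob=[-.018,.007,.153],lip=[-.028,.113,.13]).items():print(n,(O+R.apply(v)).round(4))
b=max(blobs(mask(a,(0,180,120),(8,255,255)),30,(255,170,300,210)),key=lambda b:b[1]);print("knob px",b[0],b[1],ray(c,b[0],.165).round(4))
```

```text
post [265.17 105.1 ] 186 [ 0.5879 -0.2927  0.055 ]
post [307.83 133.96] 178 [ 0.5918 -0.3582  0.055 ]
post [348.29 161.44] 182 [ 0.5956 -0.4233  0.055 ]
box yaw 0.05829010019778859 0.1308194245720773
origin [ 0.5468 -0.3607  0.    ]
hinge [ 0.5457 -0.479   0.116 ]
knob [ 0.5285 -0.3548  0.153 ]
lip [ 0.5123 -0.2495  0.13  ]
knob px [276.85 190.44] 162 [[ 0.5278 -0.3556  0.165 ]]
```

```bash
H="python3 -m handwheel"
for i in 1 2 3 4; do $H '[[0,0,0,0,0,0.22],[0,0,0,0,0,0.44],[0,0,0,0,0,0.66],[0,0,0,0,0,0.88],[0,0,0,0,0,1],[0,0,0,0,0,1]]' |sed -n 3p; done
python3 -c "
from h import *
todo([.528,-.3552,.141],-1.5)"
```

```text
ee_rot: [-3.141, 0.0, 0.11]
ee_rot: [-3.141, 0.0, -0.413]
ee_rot: [-3.141, 0.0, -0.936]
ee_rot: [3.142, 0.0, -1.459]
row [-0.003 -0.017  0.922  0.     0.     0.078] at [ 0.5248 -0.3563  0.3254] rpy [ 3.1416e+00  2.0000e-04 -1.4591e+00] t 6.6167
```

```bash
H="python3 -m handwheel"
$H '[[0,-0.017,0.15,0,0,0.08],[0,-0.017,0.35,0,0,0.08],[0,-0.017,0.55,0,0,0.08],[0,-0.017,0.72,0,0,0.08],[0,-0.017,0.85,0,0,0.08],[0,-0.017,0.92,0,0,0.08],[0,-0.017,0.92,0,0,0.08],[0,-0.017,0.92,0,0,0.08]]' 0
$H '[[0,0,0,0,0,0],[0,0,0,0,0,0],[0,0,0,0,0,0],[0,0,0,0,0,0],[0,0,0,0,0,0],[0,0,0,0,0,0],[0,0,0,0,0,0],[0,0,0,0,0,0]]' 1
```

```text
time: 7.28
tool_pos: [0.5278, -0.3556, 0.1407]
ee_rot: [3.14, 0.001, -1.501]
wrist_force: [0.3, -0.5, 1.0]
width: 0.0477
finger_force: 0.0
time: 7.95
tool_pos: [0.5282, -0.3562, 0.1424]
ee_rot: [-3.141, -0.001, -1.505]
wrist_force: [-1.2, 0.3, 3.3]
width: 0.0154
finger_force: 30.0
```

```bash
H="python3 -m handwheel"
$H '[[0.01,0,-0.03,0,-0.13,0],[0.022,0,-0.061,0,-0.267,0],[0.037,0,-0.09,0,-0.4,0],[0.054,0,-0.119,0,-0.535,0],[0.054,0,-0.119,0,-0.535,0],[0.054,0,-0.119,0,-0.535,0]]'
python3 - <<'E'
from h import *
# waypoints of TCP about hinge, from present pose
o=robot.get_obs();p=o["tool_pos"];R0=Ro.from_euler("xyz",o["ee_rot"]);h=np.array([.5457,-.479,0])
from math import radians
for total in (90,):
  cur_p,cur_R=p,R0
  for k in range(4):
    for s in (8,16,24,29):
        G=Ro.from_euler("z",radians(29*k+s));q=h+G.apply(p-h);Q=G*R0
        print(k,np.round(np.r_[cur_R.inv().apply(q-cur_p)/.2,(cur_R.inv()*Q).as_rotvec(degrees=True)/30],3).tolist())
    cur_p,cur_R=q,Q
E
```

```text
time: 8.45
tool_pos: [0.5287, -0.3675, 0.165]
ee_rot: [3.141, 0.281, -1.506]
wrist_force: [-0.9, 0.8, 2.6]
width: 0.0156
finger_force: 30.0
0 [0.012, 0.078, -0.003, -0.074, 0.0, -0.256]
0 [0.034, 0.153, -0.01, -0.148, 0.0, -0.512]
0 [0.066, 0.224, -0.019, -0.222, 0.0, -0.769]
0 [0.09, 0.266, -0.026, -0.268, 0.0, -0.929]
1 [0.012, 0.078, -0.003, -0.074, 0.0, -0.256]
1 [0.034, 0.153, -0.01, -0.148, 0.0, -0.512]
1 [0.066, 0.224, -0.019, -0.222, 0.0, -0.769]
1 [0.09, 0.266, -0.026, -0.268, 0.0, -0.929]
2 [0.012, 0.078, -0.003, -0.074, 0.0, -0.256]
2 [0.034, 0.153, -0.01, -0.148, 0.0, -0.512]
2 [0.066, 0.224, -0.019, -0.222, 0.0, -0.769]
2 [0.09, 0.266, -0.026, -0.268, 0.0, -0.929]
3 [0.012, 0.078, -0.003, -0.074, 0.0, -0.256]
3 [0.034, 0.153, -0.01, -0.148, 0.0, -0.512]
3 [0.066, 0.224, -0.019, -0.222, 0.0, -0.769]
3 [0.09, 0.266, -0.026, -0.268, 0.0, -0.929]
```

```bash
H="python3 -m handwheel"
for i in 1 2 3; do $H '[[0.003,0.038,-0.001,-0.037,0,-0.128],[0.012,0.078,-0.003,-0.074,0,-0.256],[0.022,0.116,-0.006,-0.111,0,-0.384],[0.034,0.153,-0.01,-0.148,0,-0.512],[0.05,0.19,-0.014,-0.185,0,-0.64],[0.066,0.224,-0.019,-0.222,0,-0.769],[0.09,0.266,-0.026,-0.268,0,-0.929],[0.09,0.266,-0.026,-0.268,0,-0.929],[0.09,0.266,-0.026,-0.268,0,-0.929]]'; done
$H '[[0.003,0.038,-0.001,-0.037,0,-0.128],[0.012,0.078,-0.003,-0.074,0,-0.256],[0.022,0.116,-0.006,-0.111,0,-0.384],[0.034,0.153,-0.01,-0.148,0,-0.512],[0.045,0.18,-0.013,-0.175,0,-0.605],[0.045,0.18,-0.013,-0.175,0,-0.605],[0.045,0.18,-0.013,-0.175,0,-0.605]]'
```

```text
time: 9.2
tool_pos: [0.4774, -0.3892, 0.1648]
ee_rot: [3.141, 0.278, -1.001]
wrist_force: [-0.1, -1.2, -0.6]
width: 0.0153
finger_force: 30.0
time: 9.95
tool_pos: [0.4431, -0.4332, 0.165]
ee_rot: [3.141, 0.279, -0.496]
wrist_force: [1.5, -2.7, -0.2]
width: 0.0152
finger_force: 30.0
time: 10.7
tool_pos: [0.4344, -0.4885, 0.1651]
ee_rot: [3.141, 0.28, 0.01]
wrist_force: [1.7, -1.2, -0.4]
width: 0.0151
finger_force: 30.0
time: 11.28
tool_pos: [0.444, -0.5243, 0.1651]
ee_rot: [3.141, 0.28, 0.341]
wrist_force: [1.3, -0.7, -0.1]
width: 0.0153
finger_force: 30.0
```

```bash
H="python3 -m handwheel"
$H '[[-0.007,0,0.032,0,0.13,0],[-0.014,0,0.064,0,0.267,0],[-0.016,0,0.097,0,0.4,0],[-0.018,0,0.13,0,0.535,0],[-0.018,0,0.13,0,0.535,0],[-0.018,0,0.13,0,0.535,0]]'
$H '[[0,0,0,0,0,0],[0,0,0,0,0,0],[0,0,0,0,0,0],[0,0,0,0,0,0],[0,0,0,0,0,0]]' 0
$H '[[0,0,-0.1,0,0,0],[0,0,-0.25,0,0,0],[0,0,-0.45,0,0,0],[0,0,-0.65,0,0,0],[0,0,-0.8,0,0,0],[0,0,-0.9,0,0,0],[0,0,-0.95,0,0,0],[0,0,-0.95,0,0,0]]'
python3 look.py c top scene
python3 -c "
from h import *
a=cv2.imread('pics/c_top.png');c=viewer.calibration('top')
for ct,n,m in blobs(mask(a,(8,100,80),(25,255,255)),20,(150,225,210,265)):print('handle',ct,n,ray(c,ct,.060)[0].round(4))
for ct,n,_ in blobs(mask(a,(0,180,120),(8,255,255)),8,(370,180,470,255)):print('red',ct,n,ray(c,ct,.16)[0].round(4))
todo([.40,.233,.30],1.9)
r=cv2.resize(a[140:280,125:265],None,fx=3,fy=3,interpolation=cv2.INTER_CUBIC)
s=cv2.resize(a[140:280,325:465],None,fx=3,fy=3,interpolation=cv2.INTER_CUBIC)
cv2.imwrite('pics/c2.png',np.hstack([r[:,:370],s]))"
```

```text
time: 11.78
tool_pos: [0.4325, -0.5285, 0.1418]
ee_rot: [-3.142, 0.002, 0.34]
wrist_force: [-0.6, -0.7, 0.7]
width: 0.0154
finger_force: 30.0
time: 12.2
tool_pos: [0.434, -0.5284, 0.1411]
ee_rot: [3.141, 0.002, 0.344]
wrist_force: [-0.2, -0.0, -0.3]
width: 0.0446
finger_force: 0.0
time: 12.87
tool_pos: [0.4344, -0.5291, 0.3357]
ee_rot: [3.134, -0.001, 0.344]
wrist_force: [-0.5, -0.3, 1.1]
width: 0.0468
finger_force: 0.0
handle [191.13 245.35] 102 [0.3955 0.233  0.06  ]
red [452.77 226.36] 22 [ 0.4297 -0.5325  0.16  ]
red [467.24 232.79] 34 [ 0.4105 -0.5723  0.16  ]
row [ 1.124e+00 -3.642e+00  1.510e-01  0.000e+00  3.000e-03 -2.972e+00] at [ 0.434  -0.5285  0.3311] rpy [3.1406e+00 1.0000e-03 3.4370e-01] t 12.9667
```

View pics/c2.png

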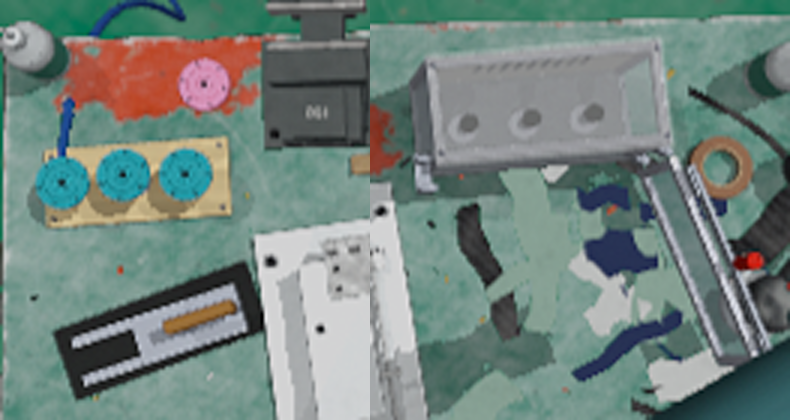

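The picture shows the gate wide open at the right, the bar down on it, and the fork still on its mat at about (200,318) in the composite. Next I move over the fork.

```bash
H="python3 -m handwheel"
for i in 1 2 3 4; do $H '[[0.03,-0.1,0.005,0,0,0],[0.085,-0.28,0.015,0,0,0],[0.145,-0.47,0.02,0,0,0],[0.2,-0.65,0.03,0,0,0],[0.25,-0.8,0.035,0,0,0],[0.28,-0.91,0.037,0,0,0]]'|sed -n 2p; done
for i in 1 2 3; do $H '[[0,0,0,0,0,-0.22],[0,0,0,0,0,-0.44],[0,0,0,0,0,-0.66],[0,0,0,0,0,-0.88],[0,0,0,0,0,-0.99],[0,0,0,0,0,-0.99]]'|sed -n 3p ; done
python3 -c "
from h import *
cv2.imwrite('pics/d_wrist.png',viewer.snapshot('wrist')[:,:,::-1]);todo([.40,.233,.30],1.9)"
```

```text
tool_pos: [0.4245, -0.335, 0.3217]
tool_pos: [0.4155, -0.1451, 0.314]
tool_pos: [0.4066, 0.0447, 0.3062]
tool_pos: [0.3979, 0.2347, 0.2981]
ee_rot: [-3.14, 0.005, 0.863]
ee_rot: [-3.139, 0.003, 1.38]
ee_rot: [-3.139, 0.001, 1.897]
row [ 0.002  0.006  0.    -0.004  0.002 -0.009] at [0.3991 0.2322 0.3001] rpy [-3.1393e+00  1.1000e-03  1.8952e+00] t 16.5167
```

View pics/d_wrist.png

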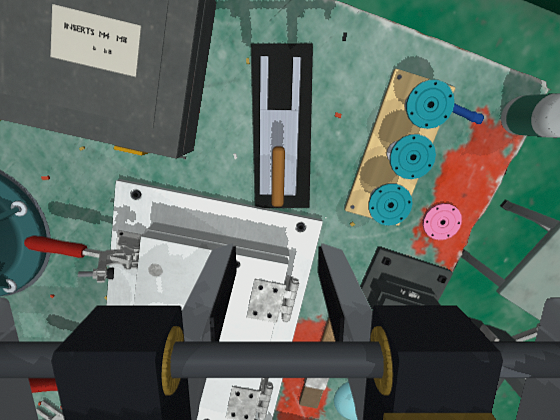

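The wrist view shows the fork handle at (278,177) and its tines running up. The plates are at (430,104), (413,157) and (390,205) on the plywood stand. The pink look-alike is apart at (442,222).

Run:
```python
from h import *
a=cv2.imread('pics/d_wrist.png');c=viewer.calibration("wrist")
def rect(m): return cv2.minAreaRect(np.vstack(cv2.findContours(m,0,1)[0]))
b=max(blobs(mask(a,(8,100,60),(25,255,255)),50,(255,130,305,215)),key=lambda b:b[1])
q=cv2.boxPoints(rect(b[2]));w=ray(c,q,.063);print("handle",b[0],b[1],ray(c,b[0],.062).round(4),w.round(4).tolist())
k=cv2.cvtColor(a,cv2.COLOR_BGR2HSV)
st=((k[:,:,2]>130)&(k[:,:,1]<70)).astype(np.uint8)
b=max(blobs(st,100,(254,45,310,205)),key=lambda b:b[1]);r=rect(b[2]);w=ray(c,cv2.boxPoints(r),.006);print("fork",b[1],w.round(4).tolist(),w.mean(0).round(4))
def angs(w):
    for i in range(2):
        d=w[i+1]-w[i];print("  len",np.linalg.norm(d).round(4),"ang",np.arctan2(d[1],d[0]).round(4))
angs(w)
b=max(blobs(mask(a,(0,0,0),(180,255,50)),500,(240,35,320,215)),key=lambda b:b[1]);w=ray(c,cv2.boxPoints(rect(b[2])),.003);print("mat",b[1],w.mean(0).round(4));angs(w)
for ct,n,m in blobs(mask(a,(85,120,60),(102,255,255)),400,(360,70,460,235)):
    (x,y),s,_=cv2.fitEllipse(max(cv2.findContours(m,0,1)[0],key=cv2.contourArea));print("plate",n,ct,(x,y),s,ray(c,[x,y],.060)[0].round(4))
b=max(blobs(mask(a,(10,50,120),(25,160,255)),300,(330,60,460,225)),key=lambda b:b[1])
w=ray(c,cv2.boxPoints(rect(b[2])),.008);print("stand",b[1],w.round(4).tolist(),w.mean(0).round(4));angs(w)
```

```text
handle [277.8  176.46] 712 [[0.3987 0.2343 0.062 ]] [[0.4038, 0.196, 0.063], [0.3804, 0.2666, 0.063], [0.3942, 0.2712, 0.063], [0.4183, 0.2009, 0.063]]
fork 3060 [[0.3814, 0.1909, 0.006], [0.3315, 0.3663, 0.006], [0.3795, 0.3809, 0.006], [0.4351, 0.2071, 0.006]] [0.3819 0.2863 0.006 ]
  len 0.1824 ang 1.8483
  len 0.0502 ang 0.2951
mat 5175 [0.3866 0.2861 0.003 ]
  len 0.2183 ang 1.874
  len 0.0781 ang 0.3238
plate 1753 [430.07 103.69] (430.080322265625, 103.70906066894531) (44.06533432006836, 50.35972595214844) [0.5413 0.3736 0.06  ]
plate 1547 [412.53 156.35] (412.5240478515625, 156.3553924560547) (42.10080337524414, 46.30630111694336) [0.5479 0.3106 0.06  ]
plate 1375 [390.13 204.15] (390.1434631347656, 204.1514129638672) (39.83181381225586, 43.434749603271484) [0.5467 0.2459 0.06  ]
stand 4288 [[0.5086, 0.2094, 0.008], [0.4997, 0.4089, 0.008], [0.5809, 0.4099, 0.008], [0.6001, 0.2072, 0.008]] [0.5473 0.3089 0.008 ]
  len 0.1997 ang 1.6153
  len 0.0812 ang 0.0132
```

```bash
cat >> h.py <<'E'
def wrect(c,m,z):
    """min-area rectangle on plane z: centre, long side, short side, direction of long side"""
    p=np.vstack(cv2.findContours(m,0,1)[0])[:,0];w=(ray(c,p,z)[:,:2]*1000).astype(np.float32)
    r=cv2.boxPoints(cv2.minAreaRect(w));d=[r[1]-r[0],r[2]-r[1]];L=[np.linalg.norm(v) for v in d];i=int(L[1]>L[0])
    return (r.mean(0)/1000).round(4),round(L[i],1),round(L[1-i],1),round(float(np.arctan2(d[i][1],d[i][0])),4)
E
python3 - <<'E'
from h import *
a=cv2.imread('pics/d_wrist.png');c=viewer.calibration("wrist")
big=lambda m,r:max(blobs(m,50,r),key=lambda b:b[1])[2]
k=cv2.cvtColor(a,cv2.COLOR_BGR2HSV)
print("handle",wrect(c,big(mask(a,(8,100,60),(25,255,255)),(255,130,305,215)),.063))
print("fork",wrect(c,big(((k[:,:,2]>130)&(k[:,:,1]<70)).astype(np.uint8),(254,45,310,205)),.006))
print("mat",wrect(c,big(mask(a,(0,0,0),(180,255,50)),(240,35,320,215)),.003))
print("stand",wrect(c,big(mask(a,(10,50,120),(25,160,255)),(330,60,460,225)),.008))
E
```

```text
handle (array([0.3991, 0.2336], dtype=float32), np.float32(74.4), np.float32(14.8), -1.2504)
fork (array([0.3823, 0.2863], dtype=float32), np.float32(182.8), np.float32(51.2), -1.268)
mat (array([0.3869, 0.2861], dtype=float32), np.float32(218.3), np.float32(78.9), -1.2397)
stand (array([0.5462, 0.3102], dtype=float32), np.float32(198.8), np.float32(83.9), -1.5248)
```

```bash
python3 -c "
from h import *
todo([.3992,.2335,.034],1.88)"
```

```text
row [ 0.007  0.006  1.33  -0.004  0.002  0.029] at [0.3991 0.2322 0.3001] rpy [-3.1393e+00  1.1000e-03  1.8952e+00] t 16.5167
```

```bash
H="python3 -m handwheel"
$H '[[0.007,0.006,0.1,-0.004,0.002,0.029],[0.007,0.006,0.3,-0.004,0.002,0.029],[0.007,0.006,0.5,-0.004,0.002,0.029],[0.007,0.006,0.7,-0.004,0.002,0.029],[0.007,0.006,0.85,-0.004,0.002,0.029],[0.007,0.006,0.9,-0.004,0.002,0.029],[0.007,0.006,0.9,-0.004,0.002,0.029],[0.007,0.006,0.9,-0.004,0.002,0.029]]' 0
python3 -c "
from h import *
todo([.3992,.2335,.034],1.88)"
```

```text
time: 17.18
tool_pos: [0.4004, 0.2341, 0.1218]
ee_rot: [3.14, -0.0, 1.882]
wrist_force: [0.3, -0.3, -0.4]
width: 0.0469
finger_force: 0.0
row [-0.001 -0.007  0.439  0.004 -0.     0.004] at [0.4004 0.2341 0.1218] rpy [ 3.1397e+00 -2.0000e-04  1.8822e+00] t 17.1833
```

```bash
H="python3 -m handwheel"
$H '[[0,-0.006,0.1,0,0,0],[0,-0.006,0.22,0,0,0],[0,-0.006,0.32,0,0,0],[0,-0.006,0.39,0,0,0],[0,-0.006,0.43,0,0,0],[0,-0.006,0.44,0,0,0],[0,-0.006,0.44,0,0,0],[0,-0.006,0.44,0,0,0]]'
python3 -c "
from h import *
cv2.imwrite('pics/e.png',viewer.snapshot('wrist')[:,:,::-1]);todo([.3992,.2335,.034],1.88)"
$H '[[0,0,0,0,0,0],[0,0,0,0,0,0],[0,0,0,0,0,0],[0,0,0,0,0,0],[0,0,0,0,0,0],[0,0,0,0,0,0],[0,0,0,0,0,0],[0,0,0,0,0,0]]' 1
```

```text
time: 17.85
tool_pos: [0.4004, 0.2342, 0.0349]
ee_rot: [3.137, -0.001, 1.883]
wrist_force: [0.4, 0.2, -0.0]
width: 0.0473
finger_force: 0.0
row [-0.002 -0.007  0.004  0.009 -0.001  0.006] at [0.4003 0.2342 0.0349] rpy [ 3.1368e+00 -5.0000e-04  1.8834e+00] t 17.9
time: 18.57
tool_pos: [0.399, 0.2336, 0.033]
ee_rot: [3.14, -0.0, 1.884]
wrist_force: [0.8, -0.7, 0.2]
width: 0.0159
finger_force: 30.0
```

```bash
H="python3 -m handwheel"
$H '[[0,0,-0.04,0,0,0],[0,0,-0.1,0,0,0],[0,0,-0.2,0,0,0],[0,0,-0.35,0,0,0],[0,0,-0.5,0,0,0],[0,0,-0.65,0,0,0],[0,0,-0.73,0,0,0],[0,0,-0.75,0,0,0],[0,0,-0.75,0,0,0],[0,0,-0.75,0,0,0]]'
python3 -c "
from h import *
o=robot.get_obs();a=viewer.snapshot('wrist')[:,:,::-1].copy();cv2.imwrite('pics/f.png',a);print(o['tool_pos'],o['ee_rot'],o['width'])"
```

```text
time: 19.4
tool_pos: [0.398, 0.2332, 0.1817]
ee_rot: [-3.141, 0.0, 1.884]
wrist_force: [-0.3, -0.0, -2.2]
width: 0.0155
finger_force: 30.0
[0.39803745 0.23319255 0.18167254] [-3.14057343e+00  7.65687963e-05  1.88358112e+00] 0.015547584050369429
```

View pics/f.png

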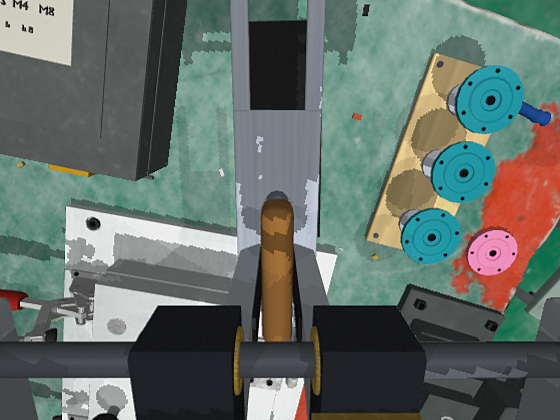

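The lifted fork is level in view. The tine roots are at row 110, with tines at columns ~235-250 and ~305-322. I'll locate the fork in the tool frame and refine the posts and plates.

Run:
```python
from h import *
a=cv2.imread('pics/f.png');c=viewer.calibration("wrist");o=robot.get_obs()
R=Ro.from_euler("xyz",o["ee_rot"]);p=o["tool_pos"]
g=cv2.GaussianBlur(cv2.cvtColor(a,cv2.COLOR_BGR2GRAY),(1,3),0).astype(float)
zt=p[2]-.0275
loc=lambda px:(R.inv().apply(ray(c,px,zt)-p)*1000).round(1)
k=cv2.cvtColor(a,cv2.COLOR_BGR2HSV)
for r in (30,50,70,90,100):
    d=np.diff(g[r-2:r+3].mean(0));i=[int(x) for x in 225+np.argsort(-abs(d[225:335]))[:8]];print(r,sorted(i))
d=np.diff(g[:,260:296].mean(1));r=95+np.argmax(d[95:125]);print("root row",r)
print("root",loc([278,r+.5]))
```

```text
30 [229, 230, 247, 248, 305, 306, 307, 323]
50 [231, 248, 249, 305, 306, 322, 326, 332]
70 [230, 232, 248, 249, 305, 306, 321, 323]
90 [231, 248, 249, 250, 304, 305, 319, 321]
100 [231, 232, 249, 250, 304, 305, 319, 320]
root row 109
root [[80.9  0.4 27.5]]
```

Run:
```python
from h import *
a=cv2.imread('pics/f.png');c=viewer.calibration("wrist")
for ct,n,m in blobs(mask(a,(85,120,60),(102,255,255)),800,(380,50,560,270)):
    (x,y),s,_=cv2.fitEllipse(max(cv2.findContours(m,0,1)[0],key=cv2.contourArea));print("plate",n,(x,y),s,ray(c,[x,y],.059)[0].round(4))
b=max(blobs(mask(a,(10,50,90),(25,180,255)),300,(350,40,525,265)),key=lambda b:b[1])
print("stand",wrect(c,b[2],.008))
```

```text
plate 3454 (489.5357666015625, 99.14030456542969) (61.0452880859375, 72.72718048095703) [0.5403 0.3736 0.059 ]
plate 2894 (463.0070495605469, 171.84498596191406) (56.70004653930664, 65.19570922851562) [0.547  0.3108 0.059 ]
plate 2466 (430.8636474609375, 236.04107666015625) (52.41819763183594, 60.05974197387695) [0.5459 0.2461 0.059 ]
stand (array([0.5448, 0.3101], dtype=float32), np.float32(198.0), np.float32(84.5), -1.5221)
```

```bash
H="python3 -m handwheel"
for i in 1 2 3; do $H '[[0,0,0,0,0,0.1],[0,0,0,0,0,0.3],[0,0,0,0,0,0.5],[0,0,0,0,0,0.7],[0,0,0,0,0,0.9],[0,0,0,0,0,1],[0,0,0,0,0,1]]'|sed -n 3p; done
$H '[[0,0,0,0,0,0.1],[0,0,0,0,0,0.3],[0,0,0,0,0,0.45],[0,0,0,0,0,0.51],[0,0,0,0,0,0.51],[0,0,0,0,0,0.51],[0,0,0,0,0,0.51]]'
python3 -c "
from h import *
todo([.3426,.2366,.0725],.047)"
```

```text
ee_rot: [-3.139, 0.002, 1.359]
ee_rot: [-3.141, 0.002, 0.837]
ee_rot: [-3.142, 0.001, 0.314]
time: 21.78
tool_pos: [0.3985, 0.2334, 0.1826]
ee_rot: [-3.141, -0.0, 0.048]
wrist_force: [-0.4, -0.9, -2.2]
width: 0.0158
finger_force: 30.0
row [-0.279 -0.029  0.55  -0.001 -0.001  0.002] at [0.3985 0.2334 0.1826] rpy [-3.1413e+00 -4.0000e-04  4.7900e-02] t 21.7833
```

```bash
H="python3 -m handwheel"
$H '[[-0.05,-0.005,0,0,0,0],[-0.13,-0.015,0,0,0,0],[-0.22,-0.025,0,0,0,0],[-0.279,-0.029,0.05,0,0,0],[-0.279,-0.029,0.17,0,0,0],[-0.279,-0.029,0.32,0,0,0],[-0.279,-0.029,0.46,0,0,0],[-0.279,-0.029,0.55,0,0,0],[-0.279,-0.029,0.55,0,0,0],[-0.279,-0.029,0.55,0,0,0]]'
python3 -c "
from h import *
cv2.imwrite('pics/g.png',viewer.snapshot('wrist')[:,:,::-1]);todo([.4325,.2408,.0725],.047)"
```

```text
time: 22.62
tool_pos: [0.3417, 0.2365, 0.0723]
ee_rot: [3.141, 0.001, 0.047]
wrist_force: [0.2, -0.6, -1.1]
width: 0.0155
finger_force: 30.0
row [ 0.448  0.002  0.007 -0.002 -0.004 -0.001] at [0.343  0.2371 0.0738] rpy [-3.1405e+00 -2.0000e-03  4.6400e-02] t 22.6667
```

View pics/g.png

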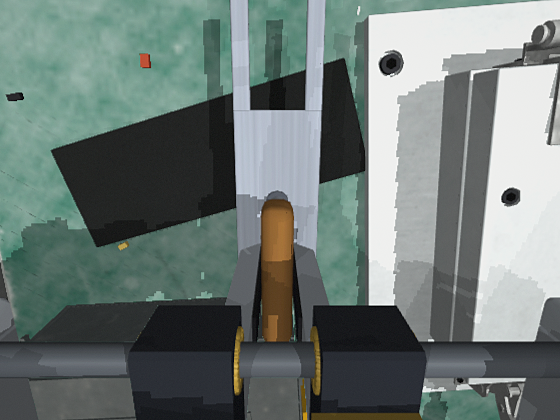

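The fork is clear of the mould at the right. I insert it under plate 3.

```bash
H="python3 -m handwheel"
$H '[[0.03,0,0.005,0,0,0],[0.09,0,0.005,0,0,0],[0.16,0,0.005,0,0,0],[0.23,0.001,0.005,0,0,0],[0.3,0.001,0.005,0,0,0],[0.36,0.001,0.005,0,0,0],[0.41,0.002,0.005,0,0,0],[0.44,0.002,0.005,0,0,0],[0.448,0.002,0.005,0,0,0],[0.448,0.002,0.005,0,0,0]]'
python3 -c "
from h import *
a=viewer.snapshot('wrist')[:,:,::-1].copy();cv2.imwrite('pics/h.png',a);todo([.4325,.2408,.0725],.047)
c=viewer.calibration('wrist');o=robot.get_obs();R=Ro.from_euler('xyz',o['ee_rot'])
for ct,n,m in blobs(mask(a,(85,120,60),(102,255,255)),800):
    (x,y),s,_=cv2.fitEllipse(max(cv2.findContours(m,0,1)[0],key=cv2.contourArea));w=ray(c,[x,y],.060);print(n,(x,y),w.round(4),(R.inv().apply(w-o['tool_pos'])*1000).round(1))"
```

```text
time: 23.5
tool_pos: [0.4327, 0.2405, 0.072]
ee_rot: [-3.141, -0.001, 0.045]
wrist_force: [-0.6, 0.3, -2.0]
width: 0.0159
finger_force: 30.0
row [ 0.002 -0.002 -0.003 -0.001 -0.001 -0.003] at [0.4322 0.2405 0.0719] rpy [-3.1412e+00 -4.0000e-04  4.5700e-02] t 23.55
7158 (38.307823181152344, 48.47185516357422) [[0.5391 0.367  0.06  ]] [[ 112.6 -121.5   12. ]]
8193 (149.02459716796875, 41.396827697753906) [[0.545  0.3097 0.06  ]] [[115.9 -64.   12. ]]
8681 (273.92724609375, 46.37982940673828) [[0.5456 0.2455 0.06  ]] [[1.136e+02 1.000e-01 1.190e+01]]
```

View pics/h.png

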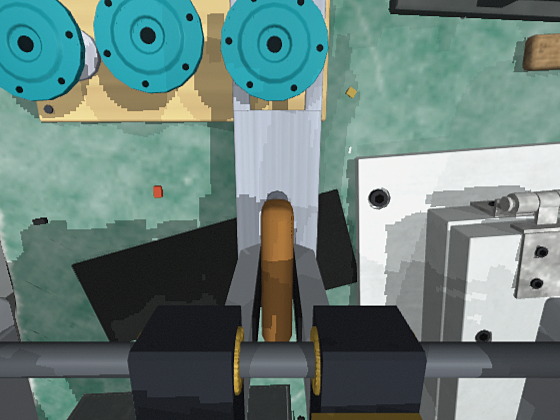

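Plate 3 sits dead over the fork seat (hole at (274,44)). Now lift it gently and carry it over.

```bash
H="python3 -m handwheel"
$H '[[0,0,-0.01,0,0,0],[0,0,-0.025,0,0,0],[0,0,-0.04,0,0,0],[0,0,-0.055,0,0,0],[0,0,-0.075,0,0,0],[0,0,-0.1,0,0,0],[0,0,-0.13,0,0,0],[0,0,-0.16,0,0,0],[0,0,-0.18,0,0,0],[0,0,-0.19,0,0,0]]'
$H '[[0,0,-0.02,0,0,0],[0,0,-0.06,0,0,0],[0,0,-0.13,0,0,0],[0,0,-0.22,0,0,0],[0,0,-0.32,0,0,0],[0,0,-0.42,0,0,0],[0,0,-0.52,0,0,0],[0,0,-0.6,0,0,0],[0,0,-0.64,0,0,0],[0,0,-0.65,0,0,0]]'
for i in 1 2 3; do $H '[[0.001,0.03,0,0,0,0],[0.003,0.09,0,0,0,0],[0.006,0.18,0,0,0,0],[0.009,0.29,0,0,0,0],[0.012,0.41,0,0,0,0],[0.016,0.53,0,0,0,0],[0.02,0.65,0,0,0,0],[0.024,0.76,0,0,0,0],[0.026,0.85,0,0,0,0],[0.027,0.902,0,0,0,0]]'; done
$H '[[0,0,0,0,0,0],[0,0,0,0,0,0],[0,0,0,0,0,0]]'
python3 -c "
from h import *
a=viewer.snapshot('wrist')[:,:,::-1].copy();cv2.imwrite('pics/i.png',a);todo([.4743,-.2993,.24],.058)"
```

```text
time: 24.38
tool_pos: [0.4329, 0.2407, 0.1112]
ee_rot: [-3.141, -0.003, 0.046]
wrist_force: [-0.8, -0.6, -2.2]
width: 0.0157
finger_force: 30.0
time: 25.22
tool_pos: [0.433, 0.2407, 0.2424]
ee_rot: [-3.14, -0.005, 0.046]
wrist_force: [0.4, -0.3, -1.7]
width: 0.0155
finger_force: 30.0
time: 26.05
tool_pos: [0.4449, 0.0577, 0.2383]
ee_rot: [3.141, 0.002, 0.043]
wrist_force: [0.1, 1.3, -1.4]
width: 0.0159
finger_force: 30.0
time: 26.88
tool_pos: [0.4592, -0.1209, 0.2389]
ee_rot: [-3.141, 0.0, 0.045]
wrist_force: [0.0, -0.5, -2.5]
width: 0.0157
finger_force: 30.0
time: 27.72
tool_pos: [0.4732, -0.301, 0.2391]
ee_rot: [-3.141, -0.0, 0.045]
wrist_force: [0.4, 0.1, -2.1]
width: 0.016
finger_force: 30.0
time: 27.97
tool_pos: [0.4733, -0.2984, 0.2398]
ee_rot: [-3.14, -0.001, 0.047]
wrist_force: [-0.3, 0.5, -1.9]
width: 0.0154
finger_force: 30.0
row [ 0.005  0.005  0.    -0.002 -0.003 -0.021] at [ 0.4733 -0.2983  0.24  ] rpy [-3.1407e+00 -1.5000e-03  4.7200e-02] t 28.0167
```

View pics/i.png

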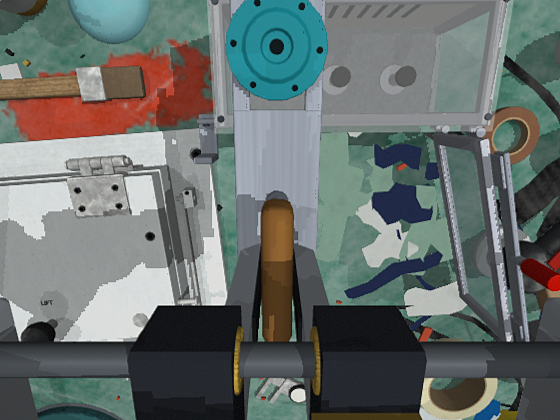

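The plate rides centred on the fork (hole at (277,46)). Post 2 shows at (340,80) and post 3 at (404,75).

Run:
```python
from h import *
a=cv2.imread('pics/i.png');c=viewer.calibration("wrist");o=robot.get_obs();R=Ro.from_euler('xyz',o['ee_rot'])
g=cv2.cvtColor(a,cv2.COLOR_BGR2GRAY);P=[]
for x,y in((340,80),(404,75)):
    t=(int(g[y,x])+int(np.median(g[y-28:y+28,x-28:x+28])))/2
    b=min(blobs((g<t).astype(np.uint8),60,(x-18,y-18,x+18,y+18)),key=lambda b:np.hypot(*(b[0]-[x,y])))
    s=cv2.minEnclosingCircle(max(cv2.findContours(b[2],0,1)[0],key=cv2.contourArea))
    p=ray(c,s[0],.055)[0];P.append(p);print("post",b[0],b[1],s,p.round(4))
d=P[0]-P[1];print(np.arctan2(-d[0],d[1]),np.linalg.norm(d))
b=blobs(mask(a,(85,120,60),(102,255,255)),800,(200,0,350,120))[0]
(x,y),s,_=cv2.fitEllipse(max(cv2.findContours(b[2],0,1)[0],key=cv2.contourArea))
z=o['tool_pos'][2]-.0275+.005
for q in((x,y),(277,46.5)):w=ray(c,q,z);print("plate",q,w.round(4),(R.inv().apply(w-o['tool_pos'])*1000).round(1))
```

```text
post [340.23  76.5 ] 333 ((340.10638427734375, 76.32978820800781), 10.727519989013672) [ 0.5919 -0.3578  0.055 ]
post [405.23  75.94] 358 ((404.6683044433594, 75.5197982788086), 11.433250427246094) [ 0.5957 -0.4225  0.055 ]
0.058755908249561256 0.06476832096204035
plate (276.2802734375, 47.09477996826172) [[ 0.5883 -0.2942  0.2175]] [[115.    1.3  22.7]]
plate (277, 46.5) [[ 0.5886 -0.2946  0.2175]] [[115.3   1.7  22.7]]
```

```bash
python3 -c "
from h import *
c=viewer.calibration('wrist');print(ray(c,[[225,300],[205,160]],.02).round(3),ray(c,[[225,300]],.07).round(3))
todo([.3483,-.3048,.24],.058)"
```

```text
[[ 0.311 -0.238  0.02 ]
 [ 0.496 -0.214  0.02 ]] [[ 0.342 -0.246  0.07 ]]
row [-0.626  0.003 -0.001 -0.002 -0.003 -0.021] at [ 0.4733 -0.2983  0.24  ] rpy [-3.1407e+00 -1.5000e-03  4.7200e-02] t 28.0167
```

```bash
H="python3 -m handwheel"
$H '[[-0.02,0,0,0,0,0],[-0.06,0,0,0,0,-0.01],[-0.13,0,0,0,0,-0.021],[-0.22,0.001,0,0,0,-0.021],[-0.32,0.002,0,0,0,-0.021],[-0.42,0.002,0,0,0,-0.021],[-0.51,0.003,0,0,0,-0.021],[-0.58,0.003,0,0,0,-0.021],[-0.615,0.003,0,0,0,-0.021],[-0.626,0.003,0,0,0,-0.021]]'
$H '[[0,0,0.015,0,0,0],[0,0,0.06,0,0,0],[0,0,0.14,0,0,0],[0,0,0.24,0,0,0],[0,0,0.35,0,0,0],[0,0,0.46,0,0,0],[0,0,0.57,0,0,0],[0,0,0.65,0,0,0],[0,0,0.695,0,0,0],[0,0,0.707,0,0,0]]'
$H '[[0,0,0,0,0,0],[0,0,0,0,0,0]]'
python3 -c "
from h import *
todo([.4731,-.2975,.0985],.058)"
```

```text
time: 28.85
tool_pos: [0.3471, -0.3057, 0.2401]
ee_rot: [3.141, -0.002, 0.056]
wrist_force: [0.6, -0.5, -1.1]
width: 0.0156
finger_force: 30.0
time: 29.68
tool_pos: [0.3476, -0.3043, 0.0952]
ee_rot: [-3.137, 0.002, 0.058]
wrist_force: [0.6, 1.4, -2.2]
width: 0.0162
finger_force: 30.0
time: 29.85
tool_pos: [0.3489, -0.3062, 0.099]
ee_rot: [3.141, -0.002, 0.057]
wrist_force: [-0.4, -0.0, -1.7]
width: 0.0159
finger_force: 30.0
row [ 0.622 -0.008  0.004  0.001 -0.004 -0.002] at [ 0.3489 -0.3062  0.099 ] rpy [ 3.1409e+00 -2.1000e-03  5.7100e-02] t 29.85
```

```bash
H="python3 -m handwheel"
$H '[[0.02,0,0,0,0,0],[0.06,-0.001,0,0,0,0],[0.13,-0.002,0,0,0,0],[0.22,-0.004,0,0,0,0],[0.32,-0.005,0,0,0,0],[0.42,-0.006,0,0,0,0],[0.51,-0.007,0,0,0,0],[0.58,-0.007,0,0,0,0],[0.615,-0.007,0,0,0,0],[0.622,-0.007,0,0,0,0]]'
$H '[[0,0,0,0,0,0],[0,0,0,0,0,0]]'
cat > pl.py <<'E'
from h import *
import sys
# find teal plate nearest the seat; position in the tool frame at the fork's face (riding) 
n=sys.argv[1];a=viewer.snapshot('wrist')[:,:,::-1].copy();cv2.imwrite(f'pics/{n}.png',a)
c=viewer.calibration('wrist');o=robot.get_obs();R=Ro.from_euler('xyz',o['ee_rot'])
z=float(sys.argv[2]) if len(sys.argv)>2 else o['tool_pos'][2]-.0275+.005
for ct,k,m in blobs(mask(a,(82,60,50),(104,255,255)),1500):
    (x,y),s,_=cv2.fitEllipse(cv2.convexHull(max(cv2.findContours(m,0,1)[0],key=cv2.contourArea)));w=ray(c,[x,y],z)
    print(k,(round(x,1),round(y,1)),np.round(s,1),w.round(4),(R.inv().apply(w-o['tool_pos'])*1000).round(1))
E
python3 pl.py j; python3 -c "
from h import *
todo([.4731,-.2975,.0785],.058)"
```

```text
time: 30.68
tool_pos: [0.4744, -0.2969, 0.0984]
ee_rot: [-3.141, -0.002, 0.059]
wrist_force: [-0.1, -0.6, -1.4]
width: 0.0159
finger_force: 30.0
time: 30.85
tool_pos: [0.4721, -0.2973, 0.0983]
ee_rot: [-3.141, -0.001, 0.057]
wrist_force: [-0.3, 0.3, -1.8]
width: 0.0156
finger_force: 30.0
7855 (276.5, 42.6) [101.3 111.2] [[ 0.589  -0.2922  0.0759]] [[117.2   1.4  22.6]]
row [ 0.006  0.001  0.099 -0.001 -0.001 -0.003] at [ 0.4719 -0.2973  0.0984] rpy [-3.1411e+00 -8.0000e-04  5.6300e-02] t 30.9
```

View pics/j.png

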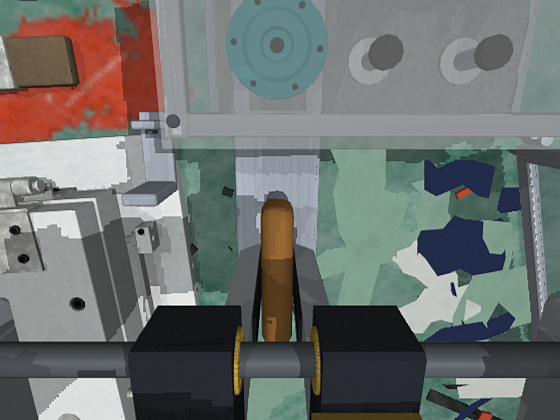

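Seen through the roof, the plate hole is at (277,45), and posts 2 and 3 are at (386,52) and (494,52). It's aligned, so I lower it and withdraw the fork.

```bash
H="python3 -m handwheel"
$H '[[0.003,0,0.01,0,0,0],[0.004,0,0.025,0,0,0],[0.004,0,0.04,0,0,0],[0.004,0,0.055,0,0,0],[0.004,0,0.07,0,0,0],[0.004,0,0.08,0,0,0],[0.004,0,0.09,0,0,0],[0.004,0,0.1,0,0,0],[0.004,0,0.108,0,0,0],[0.004,0,0.108,0,0,0]]'
python3 pl.py k 0.060; python3 -c "
from h import *
c=viewer.calibration('wrist');print(robot.get_obs()['tool_pos'],ray(c,[277,45],.06))"
```

```text
time: 31.73
tool_pos: [0.473, -0.2971, 0.0764]
ee_rot: [-3.141, -0.001, 0.057]
wrist_force: [-0.5, -0.7, -1.6]
width: 0.0157
finger_force: 30.0
8183 (276.5, 41.3) [104.6 113.9] [[ 0.5898 -0.292   0.06  ]] [[116.8   1.5  16.7]]
[ 0.47313122 -0.29716303  0.07659217] [[ 0.58806946 -0.29235942  0.06      ]]
```

```bash
H="python3 -m handwheel"
$H '[[-0.02,0,0,0,0,0],[-0.06,0,0,0,0,0],[-0.13,0,0,0,0,0],[-0.22,0,0,0,0,0],[-0.32,0,0,0,0,0],[-0.42,0,0,0,0,0],[-0.51,0,0,0,0,0],[-0.58,0,0,0,0,0],[-0.62,0,0,0,0,0],[-0.63,0,0,0,0,0]]'
$H '[[0,0,-0.1,0,0,0],[0,0,-0.25,0,0,0],[0,0,-0.4,0,0,0],[0,0,-0.55,0,0,0],[0,0,-0.7,0,0,0],[0,0,-0.82,0,0,0],[0,0,-0.82,0,0,0],[0,0,-0.82,0,0,0]]'
python3 look.py l top scene
python3 -c "
from h import *
a=cv2.imread('pics/l_top.png');c=viewer.calibration('top')
for ct,n,_ in blobs(mask(a,(82,40,50),(104,255,255)),30,(330,140,440,215)):print('boxteal',ct,n,ray(c,ct,.06)[0].round(4))
s=cv2.imread('pics/l_scene.png')[190:320,300:450];cv2.imwrite('pics/l2.png',np.hstack([cv2.resize(s,None,fx=3,fy=3),cv2.resize(a[140:230,325:430],(450,390))])[:, :800])
todo([.39,.3,.24],.047)"
```

```text
time: 32.62
tool_pos: [0.3462, -0.3045, 0.0768]
ee_rot: [-3.142, -0.001, 0.055]
wrist_force: [-0.1, -0.3, -1.7]
width: 0.0161
finger_force: 30.0
time: 33.28
tool_pos: [0.3482, -0.3051, 0.2418]
ee_rot: [3.139, -0.004, 0.057]
wrist_force: [0.1, 0.6, -2.9]
width: 0.0159
finger_force: 30.0
boxteal [431.67 158.17] 168 [ 0.6499 -0.5249  0.06  ]
boxteal [336.74 156.26] 93 [ 0.6635 -0.2264  0.06  ]
boxteal [352.51 153.44] 55 [ 0.6713 -0.2764  0.06  ]
boxteal [427.42 169.4 ] 40 [ 0.6144 -0.5093  0.06  ]
boxteal [357.76 180.17] 234 [ 0.5857 -0.2892  0.06  ]
boxteal [432.98 180.63] 84 [ 0.5784 -0.5246  0.06  ]
boxteal [403.08 204.39] 83 [ 0.506  -0.4268  0.06  ]
boxteal [424.86 205.7 ] 119 [ 0.5002 -0.4944  0.06  ]
boxteal [348.91 209.59] 32 [ 0.4939 -0.2576  0.06  ]
boxteal [340.26 211.42] 31 [ 0.4889 -0.2305  0.06  ]
row [ 3.870e-01 -3.002e+00  2.000e-03 -6.000e-03  1.000e-03  1.900e-02] at [ 0.3469 -0.3039  0.2386] rpy [-3.1386e+00  7.0000e-04  5.7100e-02] t 33.3833
```

View pics/l2.png

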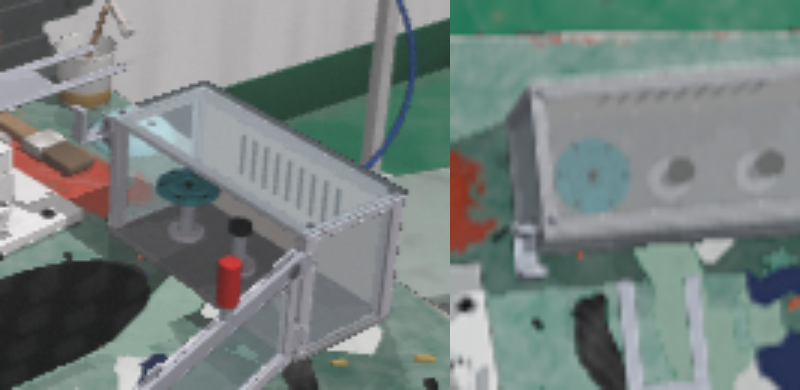

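The first plate lies level and centred on the left post. Next, plate 2.

```bash
H="python3 -m handwheel"
for i in 1 2 3; do $H '[[0.01,-0.08,0,0,0,0],[0.028,-0.22,0,0,0,0],[0.05,-0.39,0,0,0,0.006],[0.072,-0.56,0,0,0,0.006],[0.093,-0.73,0,0,0,0.006],[0.113,-0.88,0,0,0,0.006],[0.125,-0.97,0,0,0,0.006],[0.129,-1,0,0,0,0.006]]'|sed -n 2,3p; done
python3 pl.py m 0.060
python3 -c "
from h import *
todo([.3434,.3014,.0725],.047)"
```

```text
tool_pos: [0.3607, -0.1005, 0.2384]
ee_rot: [-3.138, 0.002, 0.057]
tool_pos: [0.3761, 0.0995, 0.2388]
ee_rot: [-3.141, 0.003, 0.054]
tool_pos: [0.3925, 0.2999, 0.2387]
ee_rot: [3.141, 0.002, 0.049]
2771 (205.6, 33.1) [57.5 64.9] [[0.5421 0.3731 0.06  ]] [[153.3 -66.4 178.5]]
2663 (272.3, 28.9) [56.2 64.9] [[0.5488 0.3096 0.06  ]] [[156.9  -2.6 178.6]]
row [-0.243 -0.022  0.832  0.002  0.004  0.003] at [0.3925 0.2996 0.2389] rpy [3.1405e+00 1.9000e-03 4.8700e-02] t 35.4333
```

```bash
H="python3 -m handwheel"
$H '[[-0.05,-0.004,0,0,0,0],[-0.13,-0.012,0,0,0,0],[-0.21,-0.02,0.04,0,0,0],[-0.241,-0.022,0.14,0,0,0],[-0.241,-0.022,0.3,0,0,0],[-0.241,-0.022,0.47,0,0,0],[-0.241,-0.022,0.64,0,0,0],[-0.241,-0.022,0.77,0,0,0],[-0.241,-0.022,0.83,0,0,0],[-0.241,-0.022,0.83,0,0,0]]'
$H '[[0,0,0,0,0,0],[0,0,0,0,0,0]]'
python3 -c "
from h import *
todo([.4337,.3052,.0725],.047)"
```

```text
time: 36.27
tool_pos: [0.3413, 0.2974, 0.0709]
ee_rot: [3.137, 0.006, 0.045]
wrist_force: [-1.2, -0.0, -0.7]
width: 0.0156
finger_force: 30.0
time: 36.43
tool_pos: [0.3451, 0.3007, 0.0765]
ee_rot: [-3.14, -0.004, 0.046]
wrist_force: [1.2, 0.1, -1.0]
width: 0.0159
finger_force: 30.0
row [ 0.444 -0.002  0.022 -0.003 -0.007 -0.002] at [0.3451 0.3007 0.0765] rpy [-3.1399 -0.0036  0.0461] t 36.4333
```

```bash
H="python3 -m handwheel"
$H '[[0,0,0,0,0,0],[0,0,0,0,0,0],[0,0,0,0,0,0]]' | sed -n 2p
$H '[[0.03,0,0,0,0,0],[0.09,0,0,0,0,0],[0.16,0,0,0,0,0],[0.23,-0.001,0,0,0,0],[0.3,-0.001,0,0,0,0],[0.36,-0.002,0,0,0,0],[0.41,-0.002,0,0,0,0],[0.44,-0.002,0,0,0,0],[0.447,-0.002,0,0,0,0],[0.447,-0.002,0,0,0,0]]'
python3 pl.py n 0.060; python3 -c "
from h import *
todo([.4337,.3052,.0725],.047)"
```

```text
tool_pos: [0.3449, 0.3014, 0.0762]
time: 37.52
tool_pos: [0.4337, 0.3056, 0.0748]
ee_rot: [-3.141, -0.0, 0.047]
wrist_force: [1.0, 0.6, -1.4]
width: 0.0158
finger_force: 30.0
9034 (154.9, 50.6) [104.1 117.5] [[0.5422 0.3732 0.06  ]] [[112.1 -62.3  14.9]]
8584 (274.9, 42.2) [105.7 116.4] [[0.5491 0.3105 0.06  ]] [[116.    0.6  14.9]]
row [ 0.002  0.002  0.012 -0.001 -0.001  0.001] at [0.4332 0.3056 0.0748] rpy [-3.1413e+00 -3.0000e-04  4.7300e-02] t 37.5667
```

```bash
H="python3 -m handwheel"
$H '[[0,0,-0.01,0,0,0],[0,0,-0.025,0,0,0],[0,0,-0.04,0,0,0],[0,0,-0.055,0,0,0],[0,0,-0.075,0,0,0],[0,0,-0.1,0,0,0],[0,0,-0.13,0,0,0],[0,0,-0.16,0,0,0],[0,0,-0.18,0,0,0],[0,0,-0.19,0,0,0]]' | sed -n 2,3p
$H '[[0,0,-0.02,0,0,0],[0,0,-0.06,0,0,0],[0,0,-0.13,0,0,0],[0,0,-0.22,0,0,0],[0,0,-0.32,0,0,0],[0,0,-0.42,0,0,0],[0,0,-0.52,0,0,0],[0,0,-0.59,0,0,0],[0,0,-0.63,0,0,0],[0,0,-0.64,0,0,0]]' | sed -n 2,3p
$H '[[0,0,0,0,0,0],[0,0,0,0,0,0]]' | sed -n 2,3p
python3 pl.py o; python3 -c "
from h import *
todo([.3523,-.3709,.24],.058)"
```

```text
tool_pos: [0.4339, 0.3059, 0.1143]
ee_rot: [-3.14, -0.003, 0.047]
tool_pos: [0.4339, 0.3059, 0.2433]
ee_rot: [-3.14, -0.004, 0.047]
tool_pos: [0.4328, 0.3053, 0.2399]
ee_rot: [3.141, 0.001, 0.047]
10468 (270.6, 49.4) [105.9 187.4] [[0.5463 0.3124 0.217 ]] [[113.8  -1.7  22.4]]
row [-5.610e-01  3.358e+00  1.000e-03  1.000e-03  2.000e-03 -2.000e-02] at [0.4327 0.3053 0.2395] rpy [3.1408e+00 1.3000e-03 4.7300e-02] t 39.45
```

```bash
H="python3 -m handwheel"
for i in 1 2 3 4; do $H '[[-0.005,0.03,0,0,0,0],[-0.015,0.09,0,0,0,0],[-0.03,0.18,0,0,0,0],[-0.047,0.28,0,0,0,0],[-0.065,0.39,0,0,0,0],[-0.083,0.5,0,0,0,-0.005],[-0.102,0.61,0,0,0,-0.005],[-0.12,0.72,0,0,0,-0.005],[-0.133,0.8,0,0,0,-0.005],[-0.14,0.84,0,0,0,-0.005]]'|sed -n 2,3p; done
$H '[[0,0,0,0,0,0],[0,0,0,0,0,0],[0,0,0,0,0,0]]' | sed -n 2,3p
python3 pl.py p; python3 -c "
from h import *
todo([.3523,-.3709,.0985],.058)"
```

```text
tool_pos: [0.4124, 0.1339, 0.2407]
ee_rot: [3.141, -0.001, 0.047]
tool_pos: [0.3934, -0.0342, 0.2406]
ee_rot: [-3.142, -0.001, 0.051]
tool_pos: [0.3746, -0.2031, 0.2404]
ee_rot: [-3.141, -0.001, 0.054]
tool_pos: [0.3557, -0.3728, 0.2401]
ee_rot: [-3.141, -0.001, 0.057]
tool_pos: [0.3562, -0.3703, 0.2407]
ee_rot: [-3.141, -0.001, 0.059]
8254 (285.6, 42.7) [107.9 126.3] [[ 0.4736 -0.3697  0.2183]] [[117.2   6.4  22.7]]
2219 (61.0, 399.1) [58.3 64.3] [[ 0.2243 -0.2199  0.2183]] [[-122.8 -157.9   22.4]]
row [-0.021  0.002  0.712 -0.001 -0.003  0.002] at [ 0.3562 -0.3703  0.2408] rpy [-3.1409e+00 -1.5000e-03  5.9100e-02] t 43.0833
```

```bash
cat > hole.py <<'E'
from h import *
import sys
def hole(a,roi,c,z,v=60):
    """dark bore of a plate in the roi: world point on plane z"""
    g=cv2.cvtColor(a,cv2.COLOR_BGR2GRAY);out=[]
    for ct,k,m in blobs((g<v).astype(np.uint8),40,roi):
        if k<500: out.append((ct,k,ray(c,ct,z)[0]))
    return out
if __name__=="__main__":
    a=viewer.snapshot('wrist')[:,:,::-1].copy() if len(sys.argv)<2 else cv2.imread(sys.argv[1])
    c=viewer.calibration('wrist');o=robot.get_obs();R=Ro.from_euler('xyz',o['ee_rot']);z=o['tool_pos'][2]-.0225
    for ct,k,w in hole(a,(255,20,300,75),c,z):print(ct,k,w.round(4),(R.inv().apply(w-o['tool_pos'])*1000).round(1))
    m=mask(a,(85,120,60),(102,255,255));x=np.nonzero(m[30:60,200:360].sum(0)>255*8)[0]+200;print("cols",x.min(),x.max())
    print([(r,(np.nonzero(m[r,200:360])[0]+200)[[0,-1]]) for r in (30,45,60,75,90)], "bottom",np.nonzero(m[:110,277])[0].max())
E
python3 hole.py; python3 hole.py pics/i.png
```

```text
[277.34  46.03] 173 [ 0.4717 -0.3654  0.2184] [115.6   1.9  22.7]
cols 227 328
[(30, array([228, 327])), (45, array([227, 328])), (60, array([229, 325])), (75, array([236, 319])), (90, array([249, 306]))] bottom 99
[276.29  46.27] 177 [ 0.4715 -0.3648  0.2184] [115.4   1.3  22.7]
cols 226 326
[(30, array([228, 325])), (45, array([226, 326])), (60, array([228, 324])), (75, array([235, 318])), (90, array([248, 305]))] bottom 99
```

```bash
H="python3 -m handwheel"
$H '[[0,0,0.015,0,0,0],[-0.005,0,0.06,0,0,0],[-0.01,0,0.14,0,0,0],[-0.015,0,0.24,0,0,0],[-0.02,0,0.35,0,0,0],[-0.02,0,0.46,0,0,0],[-0.02,0,0.57,0,0,0],[-0.02,0,0.65,0,0,0],[-0.02,0,0.695,0,0,0],[-0.02,0,0.71,0,0,0]]' | sed -n 2,3p
$H '[[0,0,0,0,0,0],[0,0,0,0,0,0],[0,0,0,0,0,0],[0,0,0,0,0,0]]' | sed -n 2,3p
$H '[[0.02,0,0,0,0,0],[0.06,0,0,0,0,0],[0.13,-0.001,0,0,0,0],[0.22,-0.002,0,0,0,0],[0.32,-0.002,0,0,0,0],[0.42,-0.002,0,0,0,0],[0.51,-0.002,0,0,0,0],[0.58,-0.002,0,0,0,0],[0.615,-0.002,0,0,0,0],[0.622,-0.002,0,0,0,0]]'
$H '[[0,0,0,0,0,0],[0,0,0,0,0,0],[0,0,0,0,0,0]]' | sed -n 2,3p
cat > inb.py <<'E'
from h import *
a=viewer.snapshot('wrist')[:,:,::-1].copy();c=viewer.calibration('wrist');o=robot.get_obs();z=o['tool_pos'][2]-.0225
cv2.imwrite('pics/inb.png',a)
g=cv2.GaussianBlur(cv2.cvtColor(a,cv2.COLOR_BGR2GRAY),(3,3),0)
s=g[25:68,257:299].astype(float);t=(s.min()+np.median(s))/2
for ct,k,m in blobs((g<t).astype(np.uint8),40,(257,25,299,68)):print(ct,k,ray(c,ct,z)[0].round(4))
print(o['tool_pos'].round(4))
E
python3 inb.py
python3 - <<'E'
from h import *
c=viewer.calibration('wrist');a=cv2.imread('pics/inb.png');g=cv2.cvtColor(a,cv2.COLOR_BGR2GRAY)
for ct,k,m in blobs((g<95).astype(np.uint8),250,(330,0,520,110)):print('dark',ct,k,ray(c,ct,.055)[0].round(4))
E
```

```text
tool_pos: [0.351, -0.3699, 0.0959]
ee_rot: [-3.137, 0.001, 0.058]
tool_pos: [0.3526, -0.3722, 0.1]
ee_rot: [3.14, -0.003, 0.058]
time: 45.13
tool_pos: [0.4781, -0.3632, 0.0983]
ee_rot: [-3.141, -0.001, 0.06]
wrist_force: [-0.5, -0.5, -1.9]
width: 0.0161
finger_force: 30.0
tool_pos: [0.4755, -0.364, 0.0987]
ee_rot: [-3.141, -0.001, 0.057]
[277.71  44.79] 180 [ 0.5916 -0.3595  0.0763]
[ 0.4755 -0.364   0.0988]
```

```bash
H="python3 -m handwheel"
$H '[[0.001,-0.003,0.01,0,0,0],[0.001,-0.006,0.025,0,0,0],[0.001,-0.006,0.04,0,0,0],[0.001,-0.006,0.055,0,0,0],[0.001,-0.006,0.07,0,0,0],[0.001,-0.006,0.08,0,0,0],[0.001,-0.006,0.09,0,0,0],[0.001,-0.006,0.1,0,0,0],[0.001,-0.006,0.108,0,0,0],[0.001,-0.006,0.108,0,0,0]]'
python3 inb.py
$H '[[-0.02,0,0,0,0,0],[-0.06,0,0,0,0,0],[-0.13,0,0,0,0,0],[-0.22,0,0,0,0,0],[-0.32,0,0,0,0,0],[-0.42,0,0,0,0,0],[-0.51,0,0,0,0,0],[-0.58,0,0,0,0,0],[-0.62,0,0,0,0,0],[-0.63,0,0,0,0,0]]' | sed -n 2,4p
$H '[[0,0,-0.1,0,0,0],[0,0,-0.25,0,0,0],[0,0,-0.4,0,0,0],[0,0,-0.55,0,0,0],[0,0,-0.7,0,0,0],[0,0,-0.81,0,0,0],[0,0,-0.81,0,0,0],[0,0,-0.81,0,0,0]]' | sed -n 2,4p
cat > topbox.py <<'E'
from h import *
a=viewer.snapshot('top')[:,:,::-1].copy();c=viewer.calibration('top');cv2.imwrite('pics/tb.png',a)
for ct,n,m in blobs(mask(a,(82,40,50),(104,255,255)),120,(345,165,420,200)):
    e=cv2.fitEllipse(max(cv2.findContours(m,0,1)[0],key=cv2.contourArea));print('boxteal',ct,n,np.round(e[1],1),ray(c,ct,.06)[0].round(4))
for ct,n,_ in blobs(mask(a,(85,120,80),(100,255,255)),60,(125,140,210,280)):print('plate',ct,n,ray(c,ct,.06)[0].round(4))
E
python3 topbox.py;python3 -c "
from h import *
todo([.39,.36,.24],.047)"
```

```text
time: 46.27
tool_pos: [0.4762, -0.3625, 0.0767]
ee_rot: [-3.141, -0.001, 0.058]
wrist_force: [0.2, 0.3, -2.1]
width: 0.0162
finger_force: 30.0
[277.71  43.21] 195 [ 0.5931 -0.3579  0.0544]
[ 0.4763 -0.3626  0.0769]
tool_pos: [0.3492, -0.3701, 0.0772]
ee_rot: [-3.142, -0.001, 0.056]
wrist_force: [-0.3, -0.2, -1.7]
tool_pos: [0.3513, -0.3705, 0.24]
ee_rot: [3.139, -0.003, 0.058]
wrist_force: [1.2, 0.6, -2.3]
boxteal [378.68 178.57] 239 [16.3 17.1] [ 0.5891 -0.3549  0.06  ]
boxteal [357.74 180.14] 235 [16.2 17. ] [ 0.5858 -0.2891  0.06  ]
plate [145.18 200.47] 232 [0.5383 0.3756 0.06  ]
row [ 4.090e-01 -3.631e+00 -5.000e-03 -2.000e-03 -1.000e-03  2.200e-02] at [ 0.3505 -0.3698  0.2379] rpy [-3.1403e+00 -8.0000e-04  5.8300e-02] t 47.8667
```

```bash
H="python3 -m handwheel"
for i in 1 2 3 4; do $H '[[0.01,-0.08,0,0,0,0],[0.025,-0.21,0,0,0,0],[0.042,-0.37,0,0,0,0.005],[0.06,-0.53,0,0,0,0.005],[0.077,-0.68,0,0,0,0.005],[0.091,-0.81,0,0,0,0.005],[0.1,-0.89,0,0,0,0.005],[0.103,-0.914,0,0,0,0.005]]'|sed -n 2,3p; done
$H '[[0,0,0,0,0,0],[0,0,0,0,0,0],[0,0,0,0,0,0]]' | sed -n 2,3p
python3 pl.py q 0.060
python3 -c "
from h import *
todo([.3448,.365,.0735],.047)"
```

```text
tool_pos: [0.3595, -0.1828, 0.237]
ee_rot: [-3.138, 0.001, 0.059]
tool_pos: [0.3701, -0.0007, 0.2376]
ee_rot: [-3.14, 0.001, 0.056]
tool_pos: [0.3816, 0.1821, 0.2377]
ee_rot: [3.142, 0.002, 0.052]
tool_pos: [0.3938, 0.3652, 0.2377]
ee_rot: [3.14, 0.001, 0.048]
tool_pos: [0.3937, 0.363, 0.2393]
ee_rot: [3.141, -0.001, 0.045]
2619 (271.3, 38.9) [56.6 63.4] [[0.5421 0.3736 0.06  ]] [[148.5  -3.7 179.8]]
1548 (480.2, 409.5) [48.9 99.2] [[0.108  0.0782 0.06  ]] [[-298.6  271.7  179.2]]
row [-0.245 -0.02   0.83   0.    -0.003 -0.003] at [0.3937 0.3631 0.2396] rpy [ 3.1416e+00 -1.4000e-03  4.5400e-02] t 50.8333
```

```bash
H="python3 -m handwheel"
$H '[[-0.05,-0.004,0,0,0,0],[-0.13,-0.012,0,0,0,0],[-0.21,-0.018,0.04,0,0,0],[-0.245,-0.02,0.14,0,0,0],[-0.245,-0.02,0.3,0,0,0],[-0.245,-0.02,0.47,0,0,0],[-0.245,-0.02,0.64,0,0,0],[-0.245,-0.02,0.77,0,0,0],[-0.245,-0.02,0.83,0,0,0],[-0.245,-0.02,0.83,0,0,0]]'
$H '[[0,0,0,0,0,0],[0,0,0,0,0,0],[0,0,0,0,0,0],[0,0,0,0,0,0],[0,0,0,0,0,0],[0,0,0,0,0,0]]'
python3 -c "
from h import *
todo([.4280,.3689,.0735],.047)"
```

```text
time: 51.67
tool_pos: [0.3413, 0.3646, 0.0702]
ee_rot: [3.138, 0.005, 0.048]
wrist_force: [-0.5, -0.1, -1.2]
width: 0.0156
finger_force: 30.0
time: 52.17
tool_pos: [0.3448, 0.3667, 0.0742]
ee_rot: [-3.14, -0.002, 0.047]
wrist_force: [-0.2, 0.9, -2.0]
width: 0.0157
finger_force: 30.0
row [ 0.416  0.009  0.005 -0.003 -0.005  0.   ] at [0.3448 0.3667 0.0742] rpy [-3.1402e+00 -2.4000e-03  4.7200e-02] t 52.1667
```

```bash
H="python3 -m handwheel"
$H '[[0.03,0.001,0,0,0,0],[0.09,0.003,0,0,0,0],[0.15,0.004,0,0,0,0],[0.21,0.004,0,0,0,0],[0.27,0.004,0,0,0,0],[0.33,0.004,0,0,0,0],[0.38,0.004,0,0,0,0],[0.41,0.004,0,0,0,0],[0.416,0.004,0,0,0,0],[0.416,0.004,0,0,0,0]]'
$H '[[0,0,0,0,0,0],[0,0,0,0,0,0],[0,0,0,0,0,0]]' | sed -n 2,4p
python3 inb.py; python3 hole.py pics/inb.png; python3 -c "
from h import *
todo([.4280,.3689,.0735],.047)
c=viewer.calibration('wrist');a=cv2.imread('pics/inb.png');g=cv2.cvtColor(a,cv2.COLOR_BGR2GRAY).astype(float)
for r in (80,95,104):
    d=np.diff(g[r-2:r+3].mean(0));print(r,sorted(int(x) for x in 222+np.argsort(-abs(d[222:335]))[:8]))"
```

```text
time: 53.0
tool_pos: [0.4277, 0.3694, 0.0732]
ee_rot: [-3.141, -0.0, 0.047]
wrist_force: [-0.4, 0.6, -1.8]
width: 0.0159
finger_force: 30.0
tool_pos: [0.4269, 0.3696, 0.0735]
ee_rot: [-3.141, -0.001, 0.048]
wrist_force: [-0.2, 0.5, -1.6]
[276.84  44.31] 195 [0.5433 0.3735 0.051 ]
[0.427  0.3696 0.0735]
[276.82  44.32] 185 [0.5433 0.3735 0.051 ] [116.4   1.6  22.6]
cols 225 329
[(30, array([225, 328])), (45, array([225, 329])), (60, array([227, 327])), (75, array([234, 320])), (90, array([248, 306]))] bottom 100
row [ 0.005  0.004  0.    -0.001 -0.002  0.002] at [0.427  0.3696 0.0735] rpy [-3.1411e+00 -1.1000e-03  4.7900e-02] t 53.3
80 [223, 231, 301, 302, 308, 322, 323, 326]
95 [231, 232, 233, 235, 248, 249, 304, 305]
104 [224, 233, 269, 285, 286, 303, 304, 305]
```

```bash
H="python3 -m handwheel"
$H '[[0,0,-0.01,0,0,0],[0,0,-0.025,0,0,0],[0,0,-0.04,0,0,0],[0,0,-0.055,0,0,0],[0,0,-0.075,0,0,0],[0,0,-0.1,0,0,0],[0,0,-0.13,0,0,0],[0,0,-0.16,0,0,0],[0,0,-0.18,0,0,0],[0,0,-0.19,0,0,0]]' | sed -n 2,3p
$H '[[0,0,-0.02,0,0,0],[0,0,-0.06,0,0,0],[0,0,-0.13,0,0,0],[0,0,-0.22,0,0,0],[0,0,-0.32,0,0,0],[0,0,-0.42,0,0,0],[0,0,-0.52,0,0,0],[0,0,-0.59,0,0,0],[0,0,-0.63,0,0,0],[0,0,-0.64,0,0,0]]' | sed -n 2,3p
$H '[[0,0,0,0,0,0],[0,0,0,0,0,0]]' | sed -n 2,3p
python3 hole.py; python3 -c "
from h import *
todo([.3556,-.436,.24],.058)"
```

```text
tool_pos: [0.4279, 0.3698, 0.1127]
ee_rot: [-3.14, -0.003, 0.047]
tool_pos: [0.4279, 0.3698, 0.2418]
ee_rot: [-3.139, -0.004, 0.047]
tool_pos: [0.4269, 0.3691, 0.2383]
ee_rot: [3.141, 0.001, 0.047]
[276.64  48.02] 170 [0.5412 0.3729 0.2154] [114.5   1.5  22.4]
cols 227 327
[(30, array([229, 325])), (45, array([227, 327])), (60, array([228, 325])), (75, array([234, 319])), (90, array([247, 307]))] bottom 101
row [-5.460e-01  4.004e+00 -6.000e-03  2.000e-03  2.000e-03 -2.000e-02] at [0.4268 0.369  0.2379] rpy [3.1405e+00 1.3000e-03 4.7300e-02] t 55.1833
```

```bash
H="python3 -m handwheel"
for i in 1 2 3 4 5; do $H '[[-0.004,0.03,0,0,0,0],[-0.012,0.09,0,0,0,0],[-0.023,0.17,0,0,0,0],[-0.037,0.27,0,0,0,0],[-0.051,0.375,0,0,0,0],[-0.065,0.48,0,0,0,-0.004],[-0.08,0.585,0,0,0,-0.004],[-0.093,0.685,0,0,0,-0.004],[-0.104,0.76,0,0,0,-0.004],[-0.109,0.8,0,0,0,-0.004]]'|sed -n 2,3p; done
$H '[[0,0,0,0,0,0],[0,0,0,0,0,0],[0,0,0,0,0,0],[0,0,0,0,0,0]]' | sed -n 2,3p
python3 hole.py; python3 -c "
from h import *
todo([.3556,-.436,.0985],.058)"
```

```text
tool_pos: [0.4124, 0.206, 0.2392]
ee_rot: [3.141, -0.001, 0.047]
tool_pos: [0.3989, 0.0461, 0.2392]
ee_rot: [3.141, -0.001, 0.05]
tool_pos: [0.3856, -0.1144, 0.239]
ee_rot: [-3.141, -0.001, 0.053]
tool_pos: [0.3726, -0.2751, 0.2387]
ee_rot: [-3.141, -0.001, 0.055]
tool_pos: [0.3595, -0.4366, 0.2384]
ee_rot: [-3.141, -0.001, 0.057]
tool_pos: [0.3599, -0.4342, 0.2393]
ee_rot: [-3.141, -0.001, 0.059]
[277.85  48.54] 175 [ 0.4742 -0.4298  0.2169] [114.3   2.2  22.7]
cols 228 328
[(30, array([230, 326])), (45, array([228, 328])), (60, array([229, 327])), (75, array([235, 321])), (90, array([247, 308]))] bottom 102
row [-0.023  0.007  0.704 -0.    -0.003  0.002] at [ 0.3599 -0.4343  0.2394] rpy [-3.1414e+00 -1.6000e-03  5.9000e-02] t 59.7333
```

```bash
H="python3 -m handwheel"
$H '[[0,0,0.015,0,0,0],[-0.005,0,0.06,0,0,0],[-0.01,0,0.14,0,0,0],[-0.015,0,0.24,0,0,0],[-0.02,0,0.35,0,0,0],[-0.02,0,0.46,0,0,0],[-0.02,0,0.57,0,0,0],[-0.02,0,0.65,0,0,0],[-0.02,0,0.69,0,0,0],[-0.02,0,0.703,0,0,0]]' | sed -n 2,4p
$H '[[0,0,0,0,0,0],[0,0,0,0,0,0],[0,0,0,0,0,0],[0,0,0,0,0,0]]' | sed -n 2,4p
$H '[[0.02,0,0,0,0,0],[0.06,0,0,0,0,0],[0.13,0,0,0,0,0],[0.22,0,0,0,0,0],[0.32,0.001,0,0,0,0],[0.42,0.001,0,0,0,0],[0.51,0.001,0,0,0,0],[0.58,0.001,0,0,0,0],[0.62,0.001,0,0,0,0],[0.628,0.001,0,0,0,0]]'
$H '[[0,0,0,0,0,0],[0,0,0,0,0,0],[0,0,0,0,0,0],[0,0,0,0,0,0]]' | sed -n 2,4p
python3 inb.py
```

```text
tool_pos: [0.3549, -0.4338, 0.0957]
ee_rot: [-3.137, 0.001, 0.058]
wrist_force: [-0.3, -0.3, -1.9]
tool_pos: [0.3563, -0.4361, 0.0999]
ee_rot: [3.14, -0.003, 0.058]
wrist_force: [0.6, -0.3, -2.1]
time: 61.73
tool_pos: [0.4834, -0.4275, 0.098]
ee_rot: [-3.141, -0.002, 0.06]
wrist_force: [-0.2, -0.6, -2.4]
width: 0.0157
finger_force: 30.0
tool_pos: [0.4805, -0.4285, 0.0986]
ee_rot: [-3.141, -0.001, 0.057]
wrist_force: [-0.6, 0.0, -1.1]
[278.37  47.57] 180 [ 0.5953 -0.4245  0.0762]
[ 0.4805 -0.4285  0.0987]
```

```bash
H="python3 -m handwheel"
$H '[[0.002,-0.003,0.01,0,0,0],[0.002,-0.005,0.025,0,0,0],[0.002,-0.005,0.04,0,0,0],[0.002,-0.005,0.055,0,0,0],[0.002,-0.005,0.07,0,0,0],[0.002,-0.005,0.08,0,0,0],[0.002,-0.005,0.09,0,0,0],[0.002,-0.005,0.1,0,0,0],[0.002,-0.005,0.106,0,0,0],[0.002,-0.005,0.106,0,0,0]]'
python3 inb.py
$H '[[-0.02,0,0,0,0,0],[-0.06,0,0,0,0,0],[-0.13,0,0,0,0,0],[-0.22,0,0,0,0,0],[-0.32,0,0,0,0,0],[-0.42,0,0,0,0,0],[-0.51,0,0,0,0,0],[-0.58,0,0,0,0,0],[-0.62,0,0,0,0,0],[-0.63,0,0,0,0,0]]' | sed -n 2,4p
$H '[[0,0,-0.1,0,0,0],[0,0,-0.25,0,0,0],[0,0,-0.4,0,0,0],[0,0,-0.55,0,0,0],[0,0,-0.7,0,0,0],[0,0,-0.81,0,0,0],[0,0,-0.81,0,0,0],[0,0,-0.81,0,0,0]]' | sed -n 2,4p
python3 topbox.py;python3 -c "
from h import *
todo([.40,.2335,.24],.047)"
```

```text
time: 62.95
tool_pos: [0.4815, -0.4271, 0.077]
ee_rot: [-3.141, -0.001, 0.058]
wrist_force: [0.7, -0.3, -0.8]
width: 0.016
finger_force: 30.0
[278.12  46.12] 192 [ 0.597  -0.4229  0.0547]
[ 0.4815 -0.4272  0.0772]
tool_pos: [0.3543, -0.4348, 0.0775]
ee_rot: [-3.142, -0.001, 0.056]
wrist_force: [-0.0, -0.6, -0.9]
tool_pos: [0.3565, -0.4351, 0.2404]
ee_rot: [3.139, -0.003, 0.059]
wrist_force: [-0.0, -0.9, -2.2]
boxteal [399.3  176.89] 238 [16.1 17.3] [ 0.5928 -0.4198  0.06  ]
boxteal [378.67 178.64] 239 [16.3 17.1] [ 0.5889 -0.3549  0.06  ]
boxteal [357.77 180.21] 233 [16.2 16.9] [ 0.5856 -0.2892  0.06  ]
row [ 4.15e-01 -3.32e+00 -5.00e-03 -3.00e-03 -2.00e-03  2.20e-02] at [ 0.3558 -0.4343  0.2381] rpy [-3.1402e+00 -8.0000e-04  5.8300e-02] t 64.55
```

```bash
H="python3 -m handwheel"
for i in 1 2 3 4; do $H '[[0.01,-0.08,0,0,0,0],[0.025,-0.2,0,0,0,0],[0.042,-0.34,0,0,0,0],[0.06,-0.49,0,0,0,0],[0.077,-0.62,0,0,0,0],[0.091,-0.73,0,0,0,0],[0.1,-0.8,0,0,0,0],[0.104,-0.83,0,0,0,0]]'|sed -n 2,3p; done
for i in 1 2 3; do $H '[[0,0,0,0,0,-0.1],[0,0,0,0,0,-0.3],[0,0,0,0,0,-0.5],[0,0,0,0,0,-0.7],[0,0,0,0,0,-0.9],[0,0,0,0,0,-1],[0,0,0,0,0,-1]]'|sed -n 3p; done
$H '[[0,0,0,0,0,-0.1],[0,0,0,0,0,-0.3],[0,0,0,0,0,-0.45],[0,0,0,0,0,-0.52],[0,0,0,0,0,-0.52],[0,0,0,0,0,-0.52],[0,0,0,0,0,-0.52],[0,0,0,0,0,-0.52]]'
python3 - <<'E'
from h import *
a=viewer.snapshot('wrist')[:,:,::-1].copy();cv2.imwrite('pics/r.png',a);c=viewer.calibration('wrist')
for ct,k,m in blobs(mask(a,(0,0,0),(180,255,55)),300,(150,0,420,290)):print(ct,k,wrect(c,m,.003))
todo([.4038,.2343,.0345],1.9)
E
```

```text
tool_pos: [0.3664, -0.2654, 0.2372]
ee_rot: [-3.138, 0.001, 0.06]
tool_pos: [0.3779, -0.0996, 0.2384]
ee_rot: [-3.14, 0.0, 0.06]
tool_pos: [0.3894, 0.0671, 0.2385]
ee_rot: [-3.141, 0.0, 0.059]
tool_pos: [0.4009, 0.2338, 0.2384]
ee_rot: [3.141, 0.0, 0.059]
ee_rot: [3.141, -0.0, 0.58]
ee_rot: [3.141, -0.0, 1.103]
ee_rot: [3.141, 0.0, 1.626]
time: 69.63
tool_pos: [0.4004, 0.233, 0.2395]
ee_rot: [3.14, -0.0, 1.899]
wrist_force: [-0.5, -0.7, -1.7]
width: 0.0159
finger_force: 30.0
[179.27  78.68] 3580 (array([0.2576, 0.2962], dtype=float32), np.float32(191.0), np.float32(26.4), -1.4666)
[277.11  71.13] 4250 (array([0.3609, 0.3499], dtype=float32), np.float32(80.9), np.float32(63.9), -1.2421)
row [ 0.000e+00  1.700e-02  1.025e+00  2.000e-03 -0.000e+00 -1.000e-03] at [0.4003 0.233  0.2395] rpy [ 3.1404e+00 -1.0000e-04  1.8995e+00] t 69.6833
```

```bash
H="python3 -m handwheel"
$H '[[0,0.005,0.06,0,0,0],[0,0.018,0.18,0,0,0],[0,0.018,0.34,0,0,0],[0,0.018,0.5,0,0,0],[0,0.018,0.66,0,0,0],[0,0.018,0.79,0,0,0],[0,0.018,0.88,0,0,0],[0,0.018,0.9,0,0,0],[0,0.018,0.9,0,0,0],[0,0.018,0.9,0,0,0]]' | sed -n 2,4p
$H '[[0,0,0,0,0,0],[0,0,0,0,0,0],[0,0,0,0,0,0],[0,0,0,0,0,0]]' | sed -n 2,4p
python3 -c "
from h import *
todo([.4041,.2341,.034],1.9)"
```

```text
tool_pos: [0.4043, 0.2346, 0.0601]
ee_rot: [3.139, -0.0, 1.901]
wrist_force: [0.3, 0.1, -0.5]
tool_pos: [0.4045, 0.2347, 0.0606]
ee_rot: [3.138, -0.0, 1.901]
wrist_force: [-0.3, -0.4, -1.2]
row [-0.002 -0.003  0.133  0.006 -0.001  0.002] at [0.4045 0.2347 0.0606] rpy [ 3.1383e+00 -3.0000e-04  1.9008e+00] t 70.85
```

```bash
H="python3 -m handwheel"
$H '[[0,-0.003,0.02,0.005,0,0],[0,-0.003,0.04,0.005,0,0],[0,-0.003,0.06,0.005,0,0],[0,-0.003,0.08,0.005,0,0],[0,-0.003,0.1,0.005,0,0],[0,-0.003,0.115,0.005,0,0],[0,-0.003,0.125,0.005,0,0],[0,-0.003,0.133,0.005,0,0],[0,-0.003,0.133,0.005,0,0]]'
$H '[[0,0,0,0,0,0],[0,0,0,0,0,0],[0,0,0,0,0,0],[0,0,0,0,0,0],[0,0,0,0,0,0],[0,0,0,0,0,0]]' 0
$H '[[0,0,-0.05,0,0,0],[0,0,-0.15,0,0,0],[0,0,-0.3,0,0,0],[0,0,-0.5,0,0,0],[0,0,-0.7,0,0,0],[0,0,-0.88,0,0,0],[0,0,-1,0,0,0],[0,0,-1,0,0,0],[0,0,-1,0,0,0]]' | sed -n 2,4p
$H '[[0,0,-0.2,0,0,0],[0,0,-0.37,0,0,0],[0,0,-0.37,0,0,0],[0,0,-0.37,0,0,0],[0,0,-0.37,0,0,0],[0,0,-0.37,0,0,0]]' | sed -n 2,4p
python3 - <<'E'
from h import *
a=viewer.snapshot('wrist')[:,:,::-1].copy();cv2.imwrite('pics/s.png',a);c=viewer.calibration("wrist");k=cv2.cvtColor(a,cv2.COLOR_BGR2HSV)
R=(150,10,400,240)
for ct,n,m in blobs(mask(a,(8,100,60),(25,255,255)),300,R):print("handle",ct,n,wrect(c,m,.063))
for ct,n,m in blobs(((k[:,:,2]>130)&(k[:,:,1]<70)).astype(np.uint8),1500,(240,20,320,230)):print("fork",ct,n,wrect(c,m,.006))
for ct,n,m in blobs(mask(a,(0,0,0),(180,255,50)),1500,R):print("mat",ct,n,wrect(c,m,.003))
E
```

```text
time: 71.6
tool_pos: [0.4035, 0.2342, 0.0331]
ee_rot: [-3.14, -0.0, 1.901]
wrist_force: [-0.1, 0.4, -1.8]
width: 0.016
finger_force: 30.0
time: 72.1
tool_pos: [0.4034, 0.2342, 0.033]
ee_rot: [-3.14, -0.0, 1.901]
wrist_force: [-0.2, -0.2, -0.9]
width: 0.0466
finger_force: 0.0
tool_pos: [0.4044, 0.2346, 0.2354]
ee_rot: [3.138, -0.001, 1.901]
wrist_force: [0.0, 0.0, 0.2]
tool_pos: [0.403, 0.234, 0.3044]
ee_rot: [-3.136, 0.0, 1.901]
wrist_force: [-0.2, 0.2, 0.5]
handle [248.54 174.79] 704 (array([0.3669, 0.2243], dtype=float32), np.float32(75.1), np.float32(15.5), -1.365)
fork [258.06 123.26] 2735 (array([0.358 , 0.2882], dtype=float32), np.float32(203.4), np.float32(54.8), -1.2709)
mat [194.41  80.08] 2281 (array([0.2589, 0.3024], dtype=float32), np.float32(193.1), np.float32(22.4), -1.4655)
mat [284.12 120.16] 7027 (array([0.3866, 0.2859], dtype=float32), np.float32(219.0), np.float32(79.8), -1.2405)
```

The fork has been knocked about 35 mm aside: handle now at (0.367, 0.224), yaw about 1.78. I'll pick it up again.

```bash
python3 -c "
from h import *
a=viewer.snapshot('wrist')[:,:,::-1].copy();c=viewer.calibration('wrist')
for ct,n,m in blobs(mask(a,(8,100,60),(25,255,255)),300,(150,10,400,240)):print('handle',ct,n,wrect(c,m,.063),ray(c,ct,.062)[0])
t=viewer.snapshot('top')[:,:,::-1].copy();c=viewer.calibration('top');cv2.imwrite('pics/t_top.png',t)
for ct,n,m in blobs(mask(t,(8,100,80),(25,255,255)),20,(150,225,210,275)):print('top handle',ct,n,ray(c,ct,.060)[0].round(4),cv2.minAreaRect(np.vstack(cv2.findContours(m,0,1)[0])))
todo([.3669,.2243,.034],1.777)"
```

```text
handle [248.51 174.88] 708 (array([0.367 , 0.2243], dtype=float32), np.float32(75.1), np.float32(15.6), -1.3642) [0.36671813 0.22514379 0.062     ]
top handle [194.18 255.89] 101 [0.363  0.2237 0.06  ] ((194.44119262695312, 255.76475524902344), (4.123105525970459, 24.25356101989746), 75.96376037597656)
row [ 1.300e-02 -1.810e-01  1.357e+00 -9.000e-03  1.000e-03  2.360e-01] at [0.4032 0.234  0.3052] rpy [-3.1370e+00  1.0000e-04  1.9008e+00] t 73.5
```

```bash
H="python3 -m handwheel"
$H '[[0.003,-0.06,0.05,0,0,0.08],[0.009,-0.13,0.2,0,0,0.18],[0.013,-0.181,0.38,0,0,0.236],[0.013,-0.181,0.56,0,0,0.236],[0.013,-0.181,0.72,0,0,0.236],[0.013,-0.181,0.85,0,0,0.236],[0.013,-0.181,0.95,0,0,0.236],[0.013,-0.181,1,0,0,0.236],[0.013,-0.181,1,0,0,0.236],[0.013,-0.181,1,0,0,0.236]]' 0
$H '[[0,0,0,0,0,0],[0,0,0,0,0,0],[0,0,0,0,0,0]]' |sed -n 2,3p
python3 -c "
from h import *
todo([.3669,.2245,.034],1.777)"
```

```text
time: 74.33
tool_pos: [0.3683, 0.2249, 0.1071]
ee_rot: [-3.14, 0.0, 1.777]
wrist_force: [0.4, -0.2, -0.0]
width: 0.0465
finger_force: 0.0
tool_pos: [0.3694, 0.2254, 0.1086]
ee_rot: [3.14, -0.001, 1.777]
row [-0.002 -0.014  0.373  0.003 -0.001  0.001] at [0.3694 0.2254 0.1086] rpy [ 3.1400e+00 -6.0000e-04  1.7773e+00] t 74.5833
```

```bash
H="python3 -m handwheel"
$H '[[0,-0.004,0.06,0,0,0],[0,-0.008,0.14,0,0,0],[0,-0.008,0.22,0,0,0],[0,-0.008,0.29,0,0,0],[0,-0.008,0.34,0,0,0],[0,-0.008,0.365,0,0,0],[0,-0.008,0.372,0,0,0],[0,-0.008,0.372,0,0,0],[0,-0.008,0.372,0,0,0]]' |sed -n 2,4p
$H '[[0,0,0,0,0,0],[0,0,0,0,0,0],[0,0,0,0,0,0],[0,0,0,0,0,0],[0,0,0,0,0,0],[0,0,0,0,0,0],[0,0,0,0,0,0],[0,0,0,0,0,0]]' 1
$H '[[0,0,-0.03,0,0,0],[0,0,-0.08,0,0,0],[0,0,-0.15,0,0,0],[0,0,-0.22,0,0,0],[0,0,-0.28,0,0,0],[0,0,-0.3,0,0,0],[0,0,-0.3,0,0,0],[0,0,-0.3,0,0,0],[0,0,-0.3,0,0,0]]'
python3 - <<'E'
from h import *
a=viewer.snapshot('wrist')[:,:,::-1].copy();cv2.imwrite('pics/u.png',a);c=viewer.calibration("wrist");o=robot.get_obs();R=Ro.from_euler("xyz",o["ee_rot"])
g=cv2.cvtColor(a,cv2.COLOR_BGR2GRAY).astype(float)
d=np.diff(g[:,262:294].mean(1));r=90+np.argmax(d[90:130]);print("root row",r,d[r],(R.inv().apply(ray(c,[278,r+.5],o['tool_pos'][2]-.0275)-o['tool_pos'])*1000).round(1))
for r in (30,60,90,130,150):
    d=np.diff(g[r-2:r+3].mean(0));print(r,sorted(int(x) for x in 222+np.argsort(-abs(d[222:335]))[:8]))
todo([.4041,.2341,.0945],1.9)
E
```

```text
tool_pos: [0.3674, 0.2249, 0.0335]
ee_rot: [3.141, -0.0, 1.777]
wrist_force: [-0.2, 0.0, -0.0]
time: 76.0
tool_pos: [0.3667, 0.2246, 0.0328]
ee_rot: [-3.14, 0.0, 1.777]
wrist_force: [-1.2, 0.2, 1.4]
width: 0.0159
finger_force: 30.0
time: 76.75
tool_pos: [0.3662, 0.2243, 0.0918]
ee_rot: [-3.139, 0.0, 1.777]
wrist_force: [-0.1, 0.2, -2.3]
width: 0.0155
finger_force: 30.0
root row 110 113.5 [[80.3  0.6 27.5]]
30 [246, 247, 252, 305, 306, 322, 323, 324]
60 [230, 231, 247, 256, 304, 305, 321, 322]
90 [248, 260, 303, 304, 307, 320, 321, 322]
130 [231, 232, 234, 252, 293, 319, 320, 322]
150 [233, 250, 253, 306, 309, 318, 319, 320]
row [ 0.009  0.196 -0.015 -0.007  0.001 -0.234] at [0.3661 0.2243 0.0916] rpy [-3.1382e+00  5.0000e-04  1.7773e+00] t 76.8
```

```bash
H="python3 -m handwheel"
$H '[[0.002,0.03,0,-0.005,0,-0.04],[0.004,0.08,0,-0.005,0,-0.09],[0.007,0.13,0,-0.005,0,-0.15],[0.01,0.17,0,-0.005,0,-0.2],[0.011,0.197,0,-0.005,0,-0.234],[0.011,0.197,0,-0.005,0,-0.234],[0.011,0.197,0,-0.005,0,-0.234]]' |sed -n 2,3p
$H '[[0,0,0.02,0,0,0],[0,0,0.06,0,0,0],[0,0,0.11,0,0,0],[0,0,0.16,0,0,0],[0,0,0.2,0,0,0],[0,0,0.235,0,0,0],[0,0,0.26,0,0,0],[0,0,0.28,0,0,0],[0,0,0.288,0,0,0],[0,0,0.288,0,0,0]]'
python3 -c "
from h import *
todo([.4042,.2346,.0335],1.9)"
```

```text
tool_pos: [0.4048, 0.2347, 0.092]
ee_rot: [-3.141, 0.0, 1.9]
time: 78.22
tool_pos: [0.4048, 0.2348, 0.0346]
ee_rot: [3.141, 0.0, 1.9]
wrist_force: [-0.7, 0.5, -0.3]
width: 0.0159
finger_force: 30.0
row [ 0.    -0.003  0.005  0.001  0.    -0.   ] at [0.4048 0.2348 0.0346] rpy [3.1409 0.     1.8998] t 78.2167
```

```bash
H="python3 -m handwheel"
$H '[[0,-0.002,0.003,0,0,0],[0,-0.002,0.007,0,0,0],[0,-0.002,0.007,0,0,0],[0,-0.002,0.007,0,0,0]]' |sed -n 2,4p
$H '[[0,0,0,0,0,0],[0,0,0,0,0,0],[0,0,0,0,0,0],[0,0,0,0,0,0],[0,0,0,0,0,0],[0,0,0,0,0,0]]' 0
$H '[[0,0,-0.05,0,0,0],[0,0,-0.15,0,0,0],[0,0,-0.3,0,0,0],[0,0,-0.5,0,0,0],[0,0,-0.7,0,0,0],[0,0,-0.88,0,0,0],[0,0,-1,0,0,0],[0,0,-1,0,0,0],[0,0,-1,0,0,0]]' | sed -n 2,4p
$H '[[0,0,-0.2,0,0,0],[0,0,-0.37,0,0,0],[0,0,-0.37,0,0,0],[0,0,-0.37,0,0,0],[0,0,-0.37,0,0,0],[0,0,-0.37,0,0,0]]' | sed -n 2,4p
cat > fk.py <<'E'
from h import *
a=viewer.snapshot('wrist')[:,:,::-1].copy();cv2.imwrite('pics/s.png',a);c=viewer.calibration("wrist");k=cv2.cvtColor(a,cv2.COLOR_BGR2HSV)
R=(150,10,400,240)
for ct,n,m in blobs(mask(a,(8,100,60),(25,255,255)),300,R):print("handle",ct,n,wrect(c,m,.063))
for ct,n,m in blobs(((k[:,:,2]>130)&(k[:,:,1]<70)).astype(np.uint8),1500,(240,20,320,205)):print("fork",ct,n,wrect(c,m,.006))
for ct,n,m in blobs(mask(a,(0,0,0),(180,255,50)),1500,R):print("mat",ct,n,wrect(c,m,.003))
E
python3 fk.py;  python3 -c "
from h import *
todo([.4325,-.5285,.30],.34)"
```

```text
tool_pos: [0.4048, 0.2348, 0.0338]
ee_rot: [3.14, 0.0, 1.9]
wrist_force: [-0.3, -0.4, -1.3]
time: 79.05
tool_pos: [0.4047, 0.2348, 0.0337]
ee_rot: [3.14, 0.0, 1.9]
wrist_force: [0.0, -0.5, 0.3]
width: 0.0467
finger_force: 0.0
tool_pos: [0.4052, 0.235, 0.236]
ee_rot: [3.136, -0.0, 1.9]
wrist_force: [0.1, -0.3, 0.2]
tool_pos: [0.4035, 0.2343, 0.3049]
ee_rot: [-3.138, 0.0, 1.9]
wrist_force: [0.2, 0.4, -0.2]
handle [278.64 177.29] 685 (array([0.4046, 0.2339], dtype=float32), np.float32(75.3), np.float32(14.2), -1.2359)
fork [278.48 133.15] 2941 (array([0.3864, 0.2871], dtype=float32), np.float32(180.6), np.float32(51.3), -1.24)
mat [193.3   80.27] 2301 (array([0.2588, 0.302 ], dtype=float32), np.float32(194.7), np.float32(22.5), -1.4664)
mat [278.1  110.29] 5099 (array([0.387 , 0.2857], dtype=float32), np.float32(218.3), np.float32(79.0), -1.2375)
row [-3.656 -1.095  0.03  -0.005  0.006  2.979] at [0.4036 0.2343 0.305 ] rpy [-3.1382e+00  4.0000e-04  1.8998e+00] t 80.35
```

The fork is back on the mat, within about 1 mm of its centre. Next I close the gate.

```bash
H="python3 -m handwheel"
for i in 1 2 3 4; do $H '[[-0.08,-0.024,0,0,0,0],[-0.22,-0.066,0,0,0,0],[-0.38,-0.114,0,0,0,0],[-0.54,-0.162,0,0,0,0],[-0.69,-0.207,0,0,0,0],[-0.81,-0.243,0,0,0,0],[-0.89,-0.267,0,0,0,0],[-0.914,-0.274,0,0,0,0]]'|sed -n 2p; done
for i in 1 2 3; do $H '[[0,0,0,0,0,0.22],[0,0,0,0,0,0.44],[0,0,0,0,0,0.66],[0,0,0,0,0,0.88],[0,0,0,0,0,0.993],[0,0,0,0,0,0.993],[0,0,0,0,0,0.993]]'|sed -n 2,3p ; done
python3 -c "
from h import *
a=viewer.snapshot('wrist')[:,:,::-1].copy();cv2.imwrite('pics/v.png',a);c=viewer.calibration('wrist')
for ct,n,m in blobs(mask(a,(0,180,100),(8,255,255)),80,(200,100,360,260)):print(ct,n,ray(c,ct,.165)[0].round(4))
todo([.4335,-.5287,.141],.34)"
```

```text
tool_pos: [0.411, 0.0418, 0.306]
tool_pos: [0.4186, -0.1482, 0.3058]
tool_pos: [0.4262, -0.3384, 0.3056]
tool_pos: [0.4338, -0.5288, 0.3052]
tool_pos: [0.434, -0.5265, 0.3077]
ee_rot: [3.14, -0.001, 1.384]
tool_pos: [0.4334, -0.5274, 0.3075]
ee_rot: [3.141, -0.001, 0.863]
tool_pos: [0.4332, -0.5279, 0.3073]
ee_rot: [-3.142, -0.001, 0.343]
[277.77 199.72] 223 [ 0.4323 -0.5309  0.165 ]
[343.23 211.25] 376 [ 0.443  -0.5959  0.165 ]
row [-0.001  0.004  0.832 -0.    -0.002  0.005] at [ 0.4332 -0.528   0.3074] rpy [-3.1416e+00 -1.3000e-03  3.4280e-01] t 84.8167
```

```bash
H="python3 -m handwheel"
$H '[[-0.001,0.007,0.12,0,0,0],[-0.001,0.007,0.28,0,0,0],[-0.001,0.007,0.45,0,0,0],[-0.001,0.007,0.6,0,0,0],[-0.001,0.007,0.72,0,0,0],[-0.001,0.007,0.8,0,0,0],[-0.001,0.007,0.83,0,0,0],[-0.001,0.007,0.83,0,0,0],[-0.001,0.007,0.83,0,0,0]]' 0 | sed -n 2,4p
$H '[[0,0,0,0,0,0],[0,0,0,0,0,0],[0,0,0,0,0,0],[0,0,0,0,0,0],[0,0,0,0,0,0],[0,0,0,0,0,0],[0,0,0,0,0,0],[0,0,0,0,0,0]]' 1
$H '[[0.01,0,-0.03,0,-0.13,0],[0.022,0,-0.061,0,-0.267,0],[0.037,0,-0.09,0,-0.4,0],[0.054,0,-0.119,0,-0.535,0],[0.054,0,-0.119,0,-0.535,0],[0.054,0,-0.119,0,-0.535,0]]'
python3 - <<'E'
from h import *
o=robot.get_obs();p=o["tool_pos"];R0=Ro.from_euler("xyz",o["ee_rot"]);h=np.array([.5457,-.479,0])
d=p-h;print("r",np.hypot(d[0],d[1]),"ang",np.arctan2(d[1],d[0]))
q=np.array([.5287,-.3675,0])-h;print("shut r",np.hypot(*q[:2]),"ang",np.arctan2(q[1],q[0]))
for s in (-4,-8,-12,-16,-20,-24,-29):
    G=Ro.from_euler("z",np.radians(s));print(np.round(np.r_[R0.inv().apply(h+G.apply(p-h)-p)/.2,(R0.inv()*G*R0).as_rotvec(degrees=True)/30],3).tolist())
E
```

```text
tool_pos: [0.4338, -0.5298, 0.1422]
ee_rot: [3.141, -0.002, 0.341]
wrist_force: [0.2, -0.7, -0.3]
time: 86.23
tool_pos: [0.4337, -0.5296, 0.1419]
ee_rot: [3.141, -0.001, 0.34]
wrist_force: [-0.8, 0.4, 2.0]
width: 0.0156
finger_force: 30.0
time: 86.73
tool_pos: [0.4441, -0.5265, 0.1651]
ee_rot: [3.14, 0.28, 0.34]
wrist_force: [-2.3, -2.8, 0.1]
width: 0.0157
finger_force: 30.0
r 0.11220546893870603 ang -2.7042732916550776
shut r 0.11278851891925878 ang 1.7220974928792043
[-0.002, -0.039, 0.001, 0.037, -0.0, 0.128]
[-0.002, -0.078, 0.0, 0.074, -0.0, 0.256]
[0.001, -0.117, -0.0, 0.111, -0.001, 0.384]
[0.006, -0.156, -0.002, 0.147, -0.001, 0.513]
[0.014, -0.194, -0.004, 0.184, -0.001, 0.641]
[0.025, -0.232, -0.008, 0.221, -0.001, 0.769]
[0.042, -0.278, -0.013, 0.267, -0.002, 0.929]
```

```bash
H="python3 -m handwheel"
for i in 1 2 3; do $H '[[-0.002,-0.039,0.001,0.037,0,0.128],[-0.002,-0.078,0,0.074,0,0.256],[0.001,-0.117,0,0.111,0,0.384],[0.006,-0.156,-0.002,0.147,0,0.513],[0.014,-0.194,-0.004,0.184,0,0.641],[0.025,-0.232,-0.008,0.221,0,0.769],[0.042,-0.278,-0.013,0.267,0,0.929],[0.042,-0.278,-0.013,0.267,0,0.929],[0.042,-0.278,-0.013,0.267,0,0.929]]'; done
python3 - <<'E'
from h import *
o=robot.get_obs();p=o["tool_pos"];R0=Ro.from_euler("xyz",o["ee_rot"]);h=np.array([.5457,-.479,0])
d=p-h;a=np.arctan2(d[1],d[0]);print("r",np.hypot(d[0],d[1]),"to go deg",np.degrees(a-1.722))
E
```

```text
time: 87.48
tool_pos: [0.4329, -0.471, 0.1648]
ee_rot: [-3.14, 0.278, -0.165]
wrist_force: [-0.2, 0.2, -1.5]
width: 0.0155
finger_force: 30.0
time: 88.23
tool_pos: [0.4506, -0.4175, 0.1652]
ee_rot: [-3.141, 0.28, -0.669]
wrist_force: [-1.5, -0.7, -0.5]
width: 0.0154
finger_force: 30.0
time: 88.98
tool_pos: [0.4921, -0.3791, 0.1654]
ee_rot: [-3.141, 0.281, -1.174]
wrist_force: [-2.1, 1.8, -0.6]
width: 0.0156
finger_force: 30.0
r 0.11337498369724545 to go deg 19.549231922410723
```

```bash
H="python3 -m handwheel"
$H '[[-0.002,-0.039,0.001,0.037,0,0.128],[-0.002,-0.078,0,0.074,0,0.256],[0.001,-0.117,0,0.111,0,0.384],[0.006,-0.156,-0.002,0.147,0,0.513],[0.012,-0.185,-0.003,0.175,0,0.61],[0.013,-0.192,-0.004,0.181,0,0.63],[0.013,-0.192,-0.004,0.181,0,0.63],[0.013,-0.192,-0.004,0.181,0,0.63]]'
```

```text
time: 89.65
tool_pos: [0.5288, -0.3669, 0.1655]
ee_rot: [-3.141, 0.281, -1.519]
wrist_force: [-2.1, 2.0, -1.0]
width: 0.0155
finger_force: 30.0
```

```bash
H="python3 -m handwheel"
$H '[[0,-0.008,0,0,0,0],[0,-0.015,0,0,0,0],[0,-0.015,0,0,0,0]]'
$H '[[-0.007,0,0.032,0,0.13,0],[-0.014,0,0.064,0,0.267,0],[-0.016,0,0.097,0,0.4,0],[-0.018,0,0.128,0,0.535,0],[-0.018,0,0.128,0,0.535,0],[-0.018,0,0.128,0,0.535,0]]'
```

```text
time: 89.9
tool_pos: [0.5289, -0.3669, 0.1654]
ee_rot: [3.134, 0.282, -1.523]
wrist_force: [-10.4, 1.3, -0.2]
width: 0.0149
finger_force: 30.0
time: 90.4
tool_pos: [0.5283, -0.3552, 0.1417]
ee_rot: [3.135, 0.001, -1.52]
wrist_force: [-10.4, 1.5, 0.8]
width: 0.0149
finger_force: 30.0
```

Shut, and the bar is down at the original height. I release, rise, and check.

```bash
H="python3 -m handwheel"
$H '[[0,0,0,0,0,0],[0,0,0,0,0,0],[0,0,0,0,0,0],[0,0,0,0,0,0],[0,0,0,0,0,0],[0,0,0,0,0,0]]' 0 |sed -n 2,5p
$H '[[0,0,-0.05,0,0,0],[0,0,-0.15,0,0,0],[0,0,-0.3,0,0,0],[0,0,-0.5,0,0,0],[0,0,-0.7,0,0,0],[0,0,-0.88,0,0,0],[0,0,-1,0,0,0],[0,0,-1,0,0,0],[0,0,-1,0,0,0]]' | sed -n 2,4p
$H '[[0.05,0.15,0,0,0,0],[0.1,0.32,0,0,0,0],[0.15,0.5,0,0,0,0],[0.2,0.68,0,0,0,0],[0.2,0.8,0,0,0,0],[0.2,0.8,0,0,0,0],[0.2,0.8,0,0,0,0]]' | sed -n 2,4p
python3 - <<'E'
from h import *
t=viewer.snapshot('top')[:,:,::-1].copy();s=viewer.snapshot('scene')[:,:,::-1].copy();c=viewer.calibration('top')
for ct,n,_ in blobs(mask(t,(0,180,120),(8,255,255)),10,(370,180,400,205)):print("knob",ct,n)
for ct,n,m in blobs(mask(t,(8,100,80),(25,255,255)),20,(150,225,210,275)):print('handle',ct,ray(c,ct,.060)[0].round(4))
z=lambda i,f:cv2.resize(i,f,interpolation=cv2.INTER_CUBIC)
L=np.hstack([z(t[140:280,125:265],(400,290)),z(t[140:220,325:435],(400,290))])
M=np.hstack([z(s[200:310,300:450],(400,300)),z(s[160:260,170:320],(400,300))])
cv2.imwrite('pics/final.png',np.vstack([L,M]))
E
```

```text
tool_pos: [0.5323, -0.3566, 0.1426]
ee_rot: [-3.14, -0.001, -1.521]
wrist_force: [-0.4, 1.2, 0.3]
width: 0.0466
tool_pos: [0.5322, -0.3567, 0.3453]
ee_rot: [-3.136, -0.004, -1.521]
wrist_force: [-0.7, 0.6, -1.3]
tool_pos: [0.3727, -0.404, 0.3405]
ee_rot: [3.141, 0.002, -1.524]
wrist_force: [0.2, 0.1, -0.5]
knob [388.39 194.33] 18
handle [190.89 243.36] [0.4016 0.2337 0.06  ]
```

View pics/final.png

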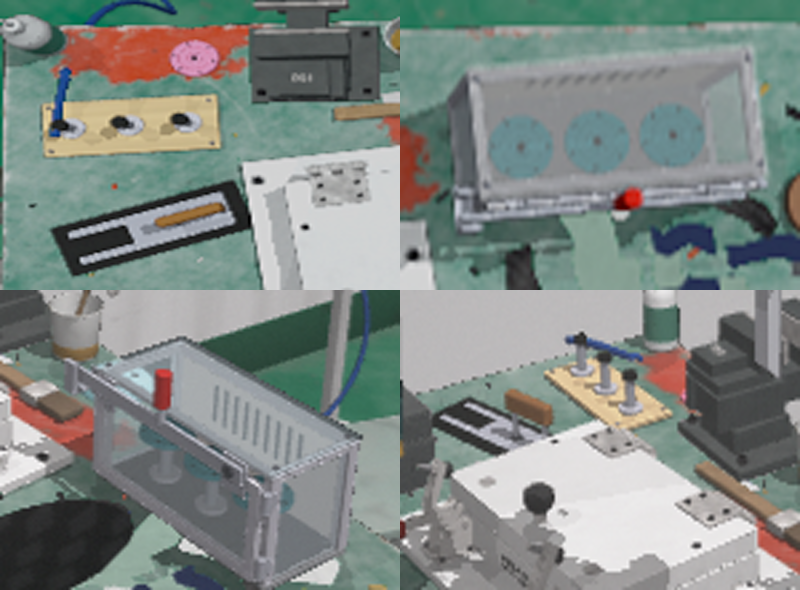

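The knob is at (388.4,194.3), the same as at the start. The three plates lie flat in the shut box, the fork is centred on the mat, the stand is empty and the bar is level behind the catch.

```bash
python3 -c "
from bench import robot
print(robot.close_job())"
```

```text
the job is handed in; nothing more can be done
None
```

I handed the job in: all three backplates are on their own posts in the drying box, the gate is shut with the bar down behind its catch, and the fork is back on its mat (it was knocked aside once, so I laid it back again).

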